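Press cheese cases shut and clamp them

ROBOT

A 6-joint arm with a two-finger parallel gripper is mounted at the origin on the work surface. World frame = base frame: x ahead of the robot, y to its left, z up, the work surface at z = 0. Lengths are in mm, angles in rad, forces in N, time in s.
With the tool pointing down it reaches from about 350 to 875 mm from the base axis. Payload 4.2 kg.
Tool frame: the origin (TCP) lies at the centre of the arm's flange, where the gripper is bolted on; the fingertips stand 182 mm ahead of it and the grasp point (between the pads) lies 164 mm ahead of it; z points along the fingers, y is the line along which they close (so a half turn about z gives the same grasp; the last joint's range is limited). The gripper opens to 87 mm and grips with 3 to 60 N. Pads are 19 mm wide; open, the fingers measure 117 mm over their backs; the gripper's body (75 mm by 190 mm) begins 51 mm behind the grasp point.
Start: joints at [1.508, 0.385, 0.008, 0, -1.194, -0.259], TCP at [197.639, 592.907, 404.75] pointing down, gripper open.
Joint ranges: [-3.14, 3.14], [-1.21, 2.06], [-1.07, 1.41], [-3.16, 2.05], [-2.99, -0.16], [-3.1, 3.1]. Speed limits (rad/s): [2.79, 2.79, 3.14, 3.14, 3.14, 3.14].

INTERFACE

Orientations are given as a unit quaternion [x, y, z, w].
In Python, from cell import bot gives the robot as it stands.
- The arm moves only by the shell command python3 jog.py 'ROWS' [FORCE]. ROWS is a JSON list of rows, 1 to 5 of them, each an object with the fields rotvec (a list: a rotation vector rx, ry, rz in rad), xyz (a list: dx, dy, dz in mm), aperture (the finger opening in mm); a field left out counts as zero (the opening has to be given); each row shifts and turns the commanded pose from where the row before left it, along the tool's axes as they then stand; what a row does not reach is not made up. A row lasts 1/10 s, in which the tool goes at most 50 mm and 0.15 rad, less where a joint would pass 70% of its speed; a pose out of reach is approached as far as the arm can. The fingers move at their own pace and stop on an object; FORCE is the grip in N (left out, the last holds). Time passes only in rows, so rows that do not move let the fingers close. It prints the time, the measured TCP pose, the force, the opening and the grip force at its end. Input that does not fit is refused with a message, and nothing moves.
- bot.state(): the state, without advancing time (a new reading comes with each control period).
- bot.capture(name): name is "scene" or "top" or "wrist"; returns the picture (400x640x3 uint8, red, green, blue); there is no depth.
- bot.camera_info(name): a dict with "vertical_fov" (degrees; the focal length in pixels is half the picture's height over the tangent of half this angle, whatever the lens; pixels are square), "cx", "cy" (the principal point, pixels), "position" and "rotation" of the camera in the world. Camera axes: x right, y down, z forward; pixel columns grow to the right and rows downward; lengths in mm; the calibration is good to about 2 mm. The wrist camera is an equidistant fisheye: a pixel r from the principal point sees the ray r / f radians off the axis. A picture is of the moment at which its call begins: read the wrist's pose just before it. camera_info takes no time and is no camera call; for the wrist camera it gives the pose at the moment of the call.
- bot.sign_off(): hands the job in; it is judged then, once.
The state is a dict: "time_s": time; "q": joint angles; "qd": joint speeds; "effort": joint torques, N m; "ee_pos": TCP position; "orientation": TCP orientation; "force": force on the tool from outside, world axes, zero at the start; "moment": the same for the moment, N m; "gripper_width": finger opening in mm; "finger_force": force on a finger pad.
Only numpy, scipy, OpenCV 4.12 (cv2) and the standard library are available. Lean on these libraries where they do the work, as an engineer would, in place of code of your own. Each camera call takes 0.05 s, during which the arm holds its last target. There are 200 camera calls.

TASK

Open the cam clamp fully, then close every wooden cheese case there is: grip it by its sleeve and press it end-on against the upright steel stop until that end board is fully home, turn it end for end and press the other end home too, without pushing the end boards with the fingers. Lay the closed cases flat and side by side on the clamp's white board, each lengthwise between fence and jaw, and once all of them lie there turn the cam lever fully to its closed position so that the jaw draws them tight against the fence. Do not knock over the jars.

Things in the scene. Friction and masses are not known exactly. Their poses are not given: they have to be found in the camera images.
- case1: Wooden cheese case lying flat: light wood sleeve 104 long (x) x 52 wide (y) x 52 mm high (z), paper label on top, 0.3 to 0.6 kg, a darker 46 x 46 x 8 mm end board at either end. Origin: centre of its underside. 120 mm long over both boards when they are home, up to 140 as found. All cases alike; two or three are present, an absent one reads None from the start.
- case1_enda (a joint): End board at the +x end of case1: how far it has been pushed in, m; 0 = fully proud (outer face 70 mm from the case centre), 0.010 = home against its limit (outer face 60 mm from the centre). It slides along the case's x axis against a steady friction of about 6 N and stays where it is left. Its centre is 26 mm above the underside.
- case1_endb (a joint): End board at the -x end of case1: how far it has been pushed in, m; 0 = fully proud (outer face 70 mm from the case centre), 0.010 = home against its limit (outer face 60 mm from the centre). It slides along the case's x axis against a steady friction of about 6 N and stays where it is left. Its centre is 26 mm above the underside.
- case2: Wooden cheese case lying flat: light wood sleeve 104 long (x) x 52 wide (y) x 52 mm high (z), paper label on top, 0.3 to 0.6 kg, a darker 46 x 46 x 8 mm end board at either end. Origin: centre of its underside. 120 mm long over both boards when they are home, up to 140 as found. All cases alike; two or three are present, an absent one reads None from the start.
- case2_enda (a joint): End board at the +x end of case2: how far it has been pushed in, m; 0 = fully proud (outer face 70 mm from the case centre), 0.010 = home against its limit (outer face 60 mm from the centre). It slides along the case's x axis against a steady friction of about 6 N and stays where it is left. Its centre is 26 mm above the underside.
- case2_endb (a joint): End board at the -x end of case2: how far it has been pushed in, m; 0 = fully proud (outer face 70 mm from the case centre), 0.010 = home against its limit (outer face 60 mm from the centre). It slides along the case's x axis against a steady friction of about 6 N and stays where it is left. Its centre is 26 mm above the underside.
- case3: Wooden cheese case lying flat: light wood sleeve 104 long (x) x 52 wide (y) x 52 mm high (z), paper label on top, 0.3 to 0.6 kg, a darker 46 x 46 x 8 mm end board at either end. Origin: centre of its underside. 120 mm long over both boards when they are home, up to 140 as found. All cases alike; two or three are present, an absent one reads None from the start.
- case3_enda (a joint): End board at the +x end of case3: how far it has been pushed in, m; 0 = fully proud (outer face 70 mm from the case centre), 0.010 = home against its limit (outer face 60 mm from the centre). It slides along the case's x axis against a steady friction of about 6 N and stays where it is left. Its centre is 26 mm above the underside.
- case3_endb (a joint): End board at the -x end of case3: how far it has been pushed in, m; 0 = fully proud (outer face 70 mm from the case centre), 0.010 = home against its limit (outer face 60 mm from the centre). It slides along the case's x axis against a steady friction of about 6 N and stays where it is left. Its centre is 26 mm above the underside.
- stop: Fixed bent steel bracket: a flat upright face 80 wide x 70 mm high that looks along its -x axis, with foot and gussets behind it (to +x). Origin: middle of the face's lower edge at table height; y along the face, z up. The table before the face is bare.
- rack: Fixed cam clamp. Origin: on the table below the middle of the bed, z up. White base board, top at z = 0.008, from x = -0.150 to 0.085, y = -0.145 to 0.145. Cases lie on it side by side, their long axis along the rack's x, between fence (+x side) and jaw (-x side); room for three at y = -0.085, 0 and 0.085. Clamped cases are centred at x = 0.002.
- fence_face (a point): Middle of the inner face of the clamp's fixed wooden fence, at rack x = 0.062; the fence is 290 mm long along the rack's y, 14 mm thick, its top 38 mm above the table. Fence and jaw have slippery white plastic facings, so that closing the jaw squares and centres cases lying up to 0.15 rad askew.
- jaw_face (a point): Middle of the inner face of the sliding wooden jaw, 12 mm thick, else like the fence and parallel to it. At rack x = -0.066 with the cam open (gap to the fence 128 mm), -0.0575 with the cam closed (119.5 mm, a light squeeze on closed cases).
- cam (a joint): Cam lever of the clamp, angle in rad: 0 = open, lever points to the rack's -x; 1.571 = fully closed, lever points to the rack's +y (a quarter turn clockwise seen from above). It turns about a vertical axis against about 0.25 N m of friction plus the squeeze on the cases (3 to 20 N at the handle in all), drives the jaw, and stays where it is left.
- cam_grip (a point): On the cam lever's upright black round handle (18 mm diameter, standing from 50 to 100 mm above the table), on its centre line 80 mm above the table, 75 mm from the cam axis.
- cam_axis (a point): On the vertical cam axis, 80 mm above the table; fixed in the rack at x = -0.105, y = 0.
- honey_jar: Bystander: an amber glass jar 62 dia x 85 mm standing on the table; not to be knocked over. Origin: centre of its underside.
- jam_jar: Bystander: a dark red jar 60 dia x 75 mm standing on the table; not to be knocked over. Origin: centre of its underside.

How it is judged:
By the outcome, as a careful person would: the job done as asked, in the order asked, and still so for the second after the job is handed in, with the robot touching nothing.
Of case1, case2, case3 only 2 to 3 are there at a start; the rules pass over those that are not, and their reading is None.
At some moment in a run one of case1, case2, case3 may be knocked a few centimetres aside while the robot is not near it.
Once in a run the grip may slacken for a moment while it holds something.
It also fails if it takes over 210 s, if anything falls off the work surface, if the arm or the gripper's body presses on something with over 40 N, if the wrist force passes 120 N, or if a joint passes its speed limit or range.

## Working session

There is one attempt and no reset: what is moved stays moved. The work goes in short steps, Python scripts to look and compute and a shell command to move; the robot and the scene stay as the last step left them, time stands still between calls to the robot, and variables do not carry over. Pictures are saved under pics/ and viewed, at most 14 in all, crops included, and the job is handed in when it is done.

```bash
ls; mkdir -p pics
python3 - <<'E'
from cell import bot
import cv2
for n in ("top","scene"):
    im=bot.capture(n); cv2.imwrite(f"pics/{n}0.png",im[:,:,::-1]); print(n,bot.camera_info(n))
print(bot.state())
E
```

```text
cell.py
jog.py
pics
top {'vertical_fov': 55.89066195220147, 'cx': 313.7151653526351, 'cy': 202.03107189513224, 'position': array([423.37203997, -85.88468359, 954.94514309]), 'rotation': array([ 0.70682896, -0.70197415,  0.05973865, -0.06368986])}
scene {'vertical_fov': 45.8600249102083, 'cx': 323.7807382964063, 'cy': 197.14443088432193, 'position': array([1098.57884481, -726.90248576,  846.29282264]), 'rotation': array([ 0.85977061,  0.31516575, -0.14082831, -0.37634085])}
{'time_s': 0.1, 'q': array([ 1.50763873e+00,  3.85486785e-01,  6.77082724e-03, -4.11684134e-04,
       -1.19392951e+00, -2.58596186e-01]), 'qd': array([-0.00163031, -0.0026618 ,  0.00349258,  0.00154791, -0.00019256,
        0.0012732 ]), 'effort': array([ 7.18930023e-04, -3.91692603e+01,  1.87935805e+01,  4.23188701e+00,
        1.34372167e-02, -7.08687526e-05]), 'ee_pos': array([197.5598684 , 592.77815836, 403.77104332]), 'orientation': array([ 9.87074594e-01, -1.60258712e-01, -1.00208754e-04,  9.38828541e-04]), 'force': array([0.74185127, 1.09478263, 0.19894525]), 'moment': array([-0.00768754, -0.01273   , -0.05099673]), 'finger_force': 0.0, 'gripper_width': 86.9649854350875}
```
View pics/top0.png

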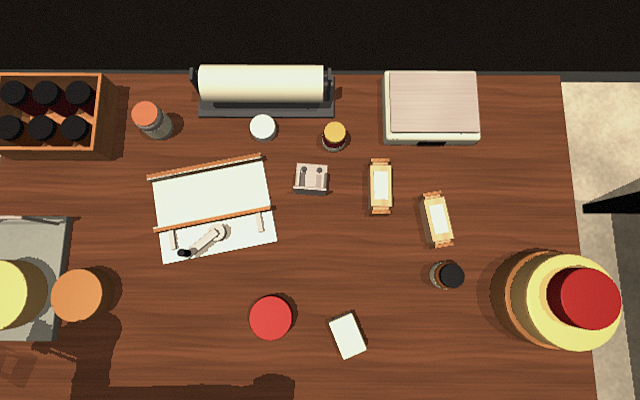

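View pics/scene0.png

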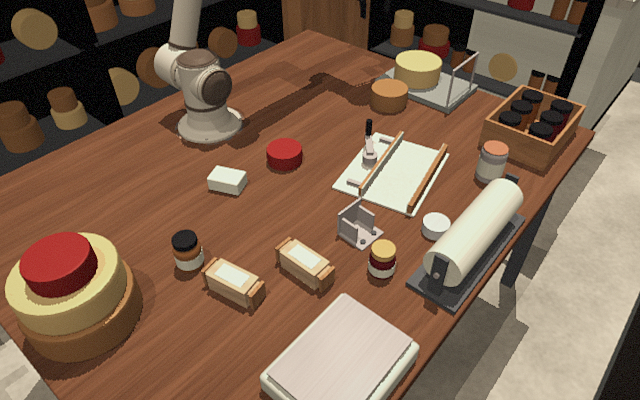

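The top view shows two cases, at about (381,187) and (437,219). The stop is near (311,178), and the rack centre is near (213,205) with its lever handle at (184,253). The honey jar is at (334,135) and the jam jar at (447,275), or the other way round. Next I'll take enlarged crops.

Create h.py:
```python
import numpy as np, cv2
from cell import bot
from scipy.spatial.transform import Rotation as R
def cam(n):
    c=bot.camera_info(n); return 200/np.tan(np.radians(c["vertical_fov"]/2)),c["cx"],c["cy"],np.array(c["position"]),R.from_quat(c["rotation"]).as_matrix()
def px2w(n,u,v,z):
    f,cx,cy,p,M=cam(n); d=M@np.array([(u-cx)/f,(v-cy)/f,1]); return (p+d*(z-p[2])/d[2]).round(1)
def w2px(n,w):
    f,cx,cy,p,M=cam(n); c=M.T@(np.array(w)-p); return (np.array([cx,cy])+f*c[:2]/c[2]).round(1)
def crop(im,x0,y0,x1,y1,k,name):
    cv2.imwrite(f"pics/{name}.png",cv2.resize(im[y0:y1,x0:x1,::-1],None,fx=k,fy=k,interpolation=cv2.INTER_CUBIC))
def st():
    s=bot.state(); r=R.from_quat(s["orientation"]).as_matrix()
    return s,r
```

Run:
```python
from h import *
im=cv2.imread("pics/top0.png")[:,:,::-1]
crop(im,290,110,470,290,4.4*0.75,"t_cases"); crop(im,140,140,290,275,4.4,"t_rack")
print(w2px("top",[0,0,0]),w2px("top",[500,0,0]),w2px("top",[500,-300,0]),w2px("scene",[0,0,0]))
```

```text
[277.1 455.2] [281.9 237.6] [400.6 238.4] [210.2 124.1]
```

View pics/t_cases.png

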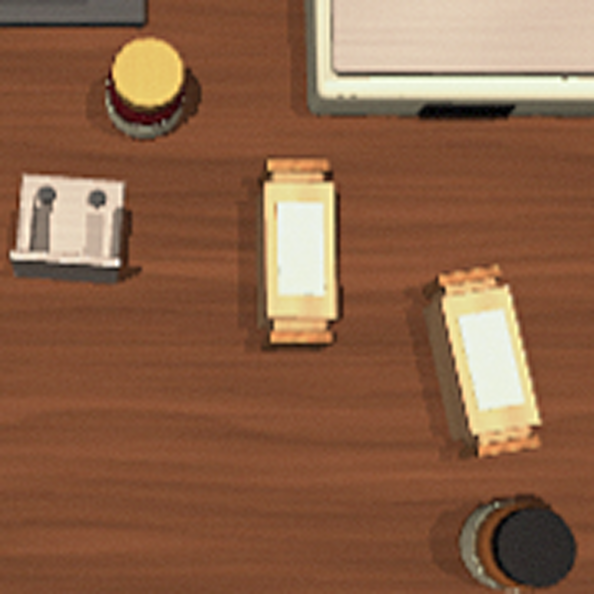

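View pics/t_rack.png

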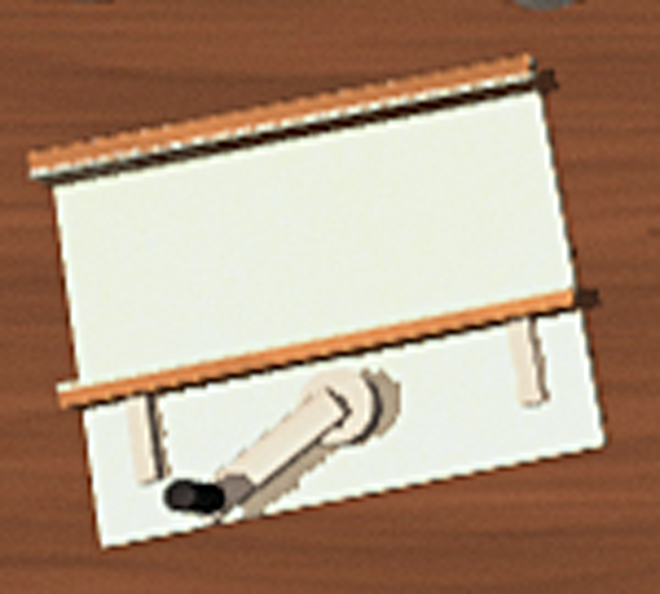

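Run:
```python
from h import *
def C(u,v,z): return px2w("top",290+(u-.5)/3.3,110+(v-.5)/3.3,z)
def K(u,v,z): return px2w("top",140+(u-.5)/4.4,140+(v-.5)/4.4,z)
print("stop top edge",C(12,260,70),C(118,270,70),"bottom",C(18,277,0),C(120,283,0))
print("case A label",[C(*p,52) for p in ((279,203),(322,203),(325,296),(280,298))],"sleeve",[C(*p,52) for p in ((265,181),(333,178),(337,317),(268,322))],"ends",C(298,161,49),C(303,343,49))
print("case B label",[C(*p,52) for p in ((457,316),(500,308),(524,401),(478,412))],"sleeve",[C(*p,52) for p in ((440,291),(509,280),(540,430),(475,446))],"ends",C(470,272,49),C(509,450,49))
print("jar1 top",C(148,75,85),C(148,75,75),"jar2",C(536,545,85),C(536,545,75))
print("board",K(102,547,8),K(605,443,8),"fence inner",K(30,172,38),K(532,72,38),"outer",K(28,155,38),K(528,57,38),"jaw",K(58,383,38),K(575,290,38))
print("handle top",K(180,494,100),"base",K(232,490,50),"hub",K(345,405,40))
```

```text
stop top edge [611.9 -31.6  70. ] [ 605.  -108.6   70. ] bottom [613.3 -32.2   0. ] [ 609. -112.    0.]
case A label [array([ 660.5, -229.3,   52. ]), array([ 660.7, -261.4,   52. ]), array([ 590.1, -261.7,   52. ]), array([ 588.4, -228.5,   52. ])] sleeve [array([ 677.5, -219.1,   52. ]), array([ 680.1, -270.1,   52. ]), array([ 574.5, -270.1,   52. ]), array([ 570.4, -219.3,   52. ])] ends [ 694.  -244.7   49. ] [ 555.4 -245.2   49. ]
case B label [array([ 575.8, -358.2,   52. ]), array([ 582., -390.,   52.]), array([ 513.5, -403.9,   52. ]), array([ 505.3, -370.2,   52. ])] sleeve [array([ 594.4, -346.5,   52. ]), array([ 603. , -397.7,   52. ]), array([ 492.6, -414.3,   52. ]), array([ 480.8, -366.8,   52. ])] ends [ 609.4 -370.2   49. ] [ 478.3 -392.2   49. ]
jar1 top [ 748.1 -130.    85. ] [ 751.8 -130.5   75. ] jar2 [ 411.4 -395.    85. ] [ 411.3 -398.6   75. ]
board [431.4 293.    8. ] [491.9  10.4   8. ] fence inner [641.2 338.2  38. ] [701.8  54.4  38. ] outer [651.1 340.2  38. ] [710.8  57.   38. ] jaw [520.9 312.4  38. ] [575.2  26.2  38. ]
handle top [457.7 218.2 100. ] base [462.  207.9  50. ] hub [509.5 151.5  40. ]
```

```bash
cat >> h.py <<'E'
def go(x,y,z,yaw=None):
    "print rz turn, then shift in tool axes after the turn"
    s,r=st(); y0=np.arctan2(r[1,0],r[0,0]); yaw=y0 if yaw is None else yaw
    d=(yaw-y0+np.pi)%(2*np.pi)-np.pi
    a=np.array([np.cos(yaw),np.sin(yaw)]); b=np.array([np.sin(yaw),-np.cos(yaw)])
    e=np.array([x,y])-s["ee_pos"][:2]
    print("t %.1f q6 %.2f yaw0 %.3f tilt %.3f,%.3f | rz %.3f  dx %.1f dy %.1f dz %.1f"%(s["time_s"],s["q"][5],y0,r[0,2],r[1,2],-d,e@a,e@b,s["ee_pos"][2]-z))
def wcam():
    c=bot.camera_info("wrist"); return 200/np.tan(np.radians(c["vertical_fov"]/2)),c["cx"],c["cy"],np.array(c["position"]),R.from_quat(c["rotation"]).as_matrix()
def wpx2w(c,u,v,z):
    f,cx,cy,p,M=c; q=np.array([u-cx,v-cy]); r=np.hypot(*q); t=r/f
    d=M@np.array([*(q/r*np.sin(t)),np.cos(t)]); return (p+d*(z-p[2])/d[2]).round(1)
E
python3 -c "
from h import *
go(480,200,404,-.853); f,cx,cy,p,M=wcam(); print(f,cx,cy,p,M.round(2))"
```

```text
t 0.1 q6 -0.26 yaw0 -0.322 tilt -0.000,-0.002 | rz 0.531  dx 481.6 dy 45.6 dz -0.2
309.70691628693146 325.18886305461945 198.76099687877414 [277.98504364 567.34383267 384.24403097] [[-0.32 -0.9  -0.29]
 [-0.95  0.3   0.09]
 [ 0.    0.3  -0.95]]
```

```bash
python3 jog.py '[{"rotvec":[0, 0, 0.133], "aperture":87}, {"rotvec":[0, 0, 0.133], "aperture":87}, {"rotvec":[0, 0, 0.133], "aperture":87}, {"rotvec":[0, 0, 0.132], "aperture":87}]'
python3 jog.py '[{"xyz":[48, 4.5, 0], "aperture":87}, {"xyz":[48, 4.5, 0], "aperture":87}, {"xyz":[48, 4.5, 0], "aperture":87}, {"xyz":[48, 4.5, 0], "aperture":87}, {"xyz":[48, 4.5, 0], "aperture":87}]'
python3 jog.py '[{"xyz":[48, 4.6, 0], "aperture":87}, {"xyz":[48, 4.6, 0], "aperture":87}, {"xyz":[48, 4.6, 0], "aperture":87}, {"xyz":[48, 4.6, 0], "aperture":87}, {"xyz":[48, 4.6, 0], "aperture":87}]'
python3 jog.py '[{"aperture":50}, {"aperture":50}, {"aperture":50}]'
python3 - <<'E'
from h import *
import pickle
c=wcam(); im=bot.capture("wrist"); pickle.dump(c,open("w1.pkl","wb"))
cv2.imwrite("pics/w1.png",im[:,:,::-1]); go(457,217,244)
E
```

```text
time_s: 0.5
ee_pos: [197.6, 592.8, 404.1]
orientation: [0.909, -0.416, 0.0, 0.001]
force: [-0.4, 0.1, -0.9]
gripper_width: 86.9
finger_force: 0.0
time_s: 1.0
ee_pos: [339.2, 395.5, 404.5]
orientation: [0.911, -0.413, -0.0, 0.0]
force: [1.2, 0.6, 0.2]
gripper_width: 87.0
finger_force: 0.0
time_s: 1.5
ee_pos: [479.8, 199.6, 404.6]
orientation: [0.911, -0.413, -0.0, 0.0]
force: [-0.5, 0.9, 1.1]
gripper_width: 86.9
finger_force: 0.0
time_s: 1.8
ee_pos: [478.8, 201.9, 404.5]
orientation: [0.911, -0.413, -0.0, 0.0]
force: [0.1, -0.1, 0.3]
gripper_width: 70.6
finger_force: 0.0
t 1.9 q6 0.01 yaw0 -0.851 tilt -0.000,-0.000 | rz -0.000  dx -25.3 dy 6.6 dz 160.6
```

View pics/w1.png

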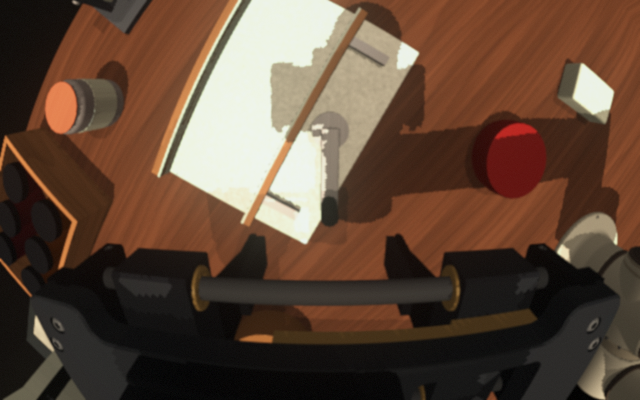

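The wrist view shows the cam handle at (330,208), the hub at (328,128), board corners at (306,243) and (420,52), and the fence's near end at (157,175).

Run:
```python
from h import *
import pickle
c=pickle.load(open("w1.pkl","rb"))
for n,u,v,z in (("handle top",330,201,100),("handle mid",330,208,80),("handle base",331,220,50),("hub",328,125,45),("cornerL",306,243,8),("cornerR",420,52,8),("jaw top inner L",242,222,38),("jaw top inner R",361,9,38),("fence inner L",163,176,38)): print(n,wpx2w(c,u,v,z))
```

```text
handle top [469.9 206.9 100. ]
handle mid [460.3 217.4  80. ]
handle base [442.3 235.3  50. ]
hub [516.6 155.9  45. ]
cornerL [433.9 294.6   8. ]
cornerR [492.2  11.8   8. ]
jaw top inner L [519.6 313.6  38. ]
jaw top inner R [577.  31.  38.]
fence inner L [636.5 335.4  38. ]
```

```bash
python3 jog.py '[{"xyz":[-25, 5.5, 0], "aperture":50}, {"xyz":[0, 0, 40], "aperture":50}, {"xyz":[0, 0, 40], "aperture":50}, {"xyz":[0, 0, 40], "aperture":50}, {"xyz":[0, 0, 40], "aperture":50}]'
python3 jog.py '[{"aperture":10}, {"aperture":10}, {"aperture":10}, {"aperture":10}, {"aperture":10}]' 12
python3 -c "
from h import *
go(458,217.5,244)"
```

```text
time_s: 2.35
ee_pos: [457.7, 218.1, 243.9]
orientation: [0.911, -0.412, 0.0, -0.001]
force: [1.1, 0.3, -0.1]
gripper_width: 50.1
finger_force: 0.0
time_s: 2.85
ee_pos: [458.9, 217.1, 246.5]
orientation: [0.911, -0.413, 0.001, -0.002]
force: [2.3, 2.8, 0.5]
gripper_width: 18.0
finger_force: 2.0
t 2.9 q6 -0.04 yaw0 -0.853 tilt 0.003,0.003 | rz -0.000  dx -0.9 dy 0.4 dz 2.5
```

```bash
python3 jog.py '[{"aperture":10}, {"aperture":10}, {"rotvec":[0, 0, -0.07], "xyz":[0.2, 5.2, 0], "aperture":10}, {"rotvec":[0, 0, -0.14], "xyz":[0.73, 10.5, 0], "aperture":10}, {"rotvec":[0, 0, -0.14], "xyz":[0.73, 10.5, 0], "aperture":10}]' 30
python3 jog.py '[{"rotvec":[0, 0, -0.14], "xyz":[0.73, 10.5, 0], "aperture":10}, {"rotvec":[0, 0, -0.14], "xyz":[0.73, 10.5, 0], "aperture":10}, {"rotvec":[0, 0, -0.14], "xyz":[0.73, 10.5, 0], "aperture":10}, {"rotvec":[0, 0, -0.14], "xyz":[0.73, 10.5, 0], "aperture":10}, {"aperture":10}]'
python3 -c "
from h import *
go(433.3,146.6,244,.207)"
```

```text
time_s: 3.35
ee_pos: [442.9, 197.7, 246.5]
orientation: [0.969, -0.246, 0.002, -0.003]
force: [-0.4, 3.9, 3.9]
gripper_width: 17.2
finger_force: 30.0
time_s: 3.85
ee_pos: [433.6, 156.1, 246.4]
orientation: [1.0, 0.03, 0.002, -0.001]
force: [-1.7, 2.1, 6.6]
gripper_width: 17.2
finger_force: 30.0
t 3.9 q6 0.93 yaw0 0.061 tilt 0.004,0.003 | rz -0.146  dx -2.2 dy 9.3 dz 2.4
```

```bash
python3 jog.py '[{"rotvec":[0, 0, -0.14], "xyz":[0.3, 10, 0], "aperture":10}, {"xyz":[0, 1.5, 0], "aperture":10}, {"xyz":[0, 1, 0], "aperture":10}]'
python3 jog.py '[{"xyz":[0, 1, 0], "aperture":10}, {"xyz":[0, 1, 0], "aperture":10}, {"aperture":10}]'
python3 -c "
from h import *
go(433.3,146.6,244,.207)"
```

```text
time_s: 4.15
ee_pos: [434.9, 145.9, 246.5]
orientation: [0.995, 0.099, 0.003, -0.004]
force: [-11.7, 18.1, 6.7]
gripper_width: 16.8
finger_force: 30.0
time_s: 4.45
ee_pos: [434.9, 145.4, 246.5]
orientation: [0.995, 0.099, 0.003, -0.005]
force: [-13.2, 22.5, 7.1]
gripper_width: 17.5
finger_force: 30.0
t 4.5 q6 1.10 yaw0 0.197 tilt 0.005,0.010 | rz -0.010  dx -1.3 dy -1.5 dz 2.5
```

```bash
python3 jog.py '[{"aperture":50}, {"aperture":50}, {"aperture":50}]'
python3 jog.py '[{"xyz":[0, 0, -40], "aperture":60}, {"xyz":[0, 0, -40], "aperture":70}, {"xyz":[0, 0, -40], "aperture":87}, {"xyz":[0, 0, -40], "aperture":87}]'
python3 -c "
from h import *
go(520,-150,404,0)"
```

```text
time_s: 4.75
ee_pos: [434.7, 141.6, 245.1]
orientation: [0.995, 0.099, 0.0, -0.0]
force: [-0.1, 0.5, 0.7]
gripper_width: 33.8
finger_force: 0.0
time_s: 5.15
ee_pos: [434.3, 140.4, 406.2]
orientation: [0.995, 0.098, -0.0, 0.0]
force: [0.3, 0.6, 0.4]
gripper_width: 65.0
finger_force: 0.0
t 5.2 q6 1.10 yaw0 0.196 tilt -0.001,-0.001 | rz 0.196  dx 85.7 dy 290.4 dz 2.2
```

```bash
python3 jog.py '[{"rotvec":[0, 0, 0.1], "aperture":87}, {"rotvec":[0, 0, 0.096], "aperture":87}, {"xyz":[14, 48, 0], "aperture":87}, {"xyz":[14, 48, 0], "aperture":87}, {"xyz":[14, 48, 0], "aperture":87}]'
python3 jog.py '[{"xyz":[14, 48, 0], "aperture":87}, {"xyz":[14, 48, 0], "aperture":87}, {"xyz":[15.5, 50, 0], "aperture":87}, {"aperture":87}, {"aperture":87}]'
python3 - <<'E'
from h import *
import pickle
c=wcam(); im=bot.capture("wrist"); pickle.dump(c,open("w2.pkl","wb"))
cv2.imwrite("pics/w2.png",im[:,:,::-1]); im=bot.capture("top"); cv2.imwrite("pics/top2.png",im[:,:,::-1])
go(520,-150,404,0)
E
```

```text
time_s: 5.65
ee_pos: [476.7, -4.4, 404.7]
orientation: [1.0, 0.001, -0.0, 0.0]
force: [1.6, -0.1, 0.1]
gripper_width: 86.5
finger_force: 0.0
time_s: 6.15
ee_pos: [519.4, -147.9, 403.8]
orientation: [1.0, -0.001, -0.001, -0.0]
force: [0.1, 0.5, -0.3]
gripper_width: 86.7
finger_force: 0.0
t 6.2 q6 1.55 yaw0 0.001 tilt -0.001,0.000 | rz 0.001  dx 0.6 dy 3.9 dz 0.4
```

View pics/w2.png

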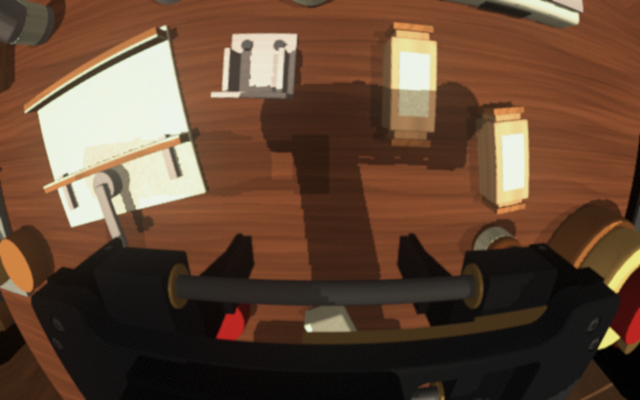

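Run:
```python
from h import *
im=cv2.imread("pics/w2.png")[:,:,::-1]
crop(im,200,10,540,220,2.35,"w2c")
```

```text
(no output)
```

View pics/w2c.png

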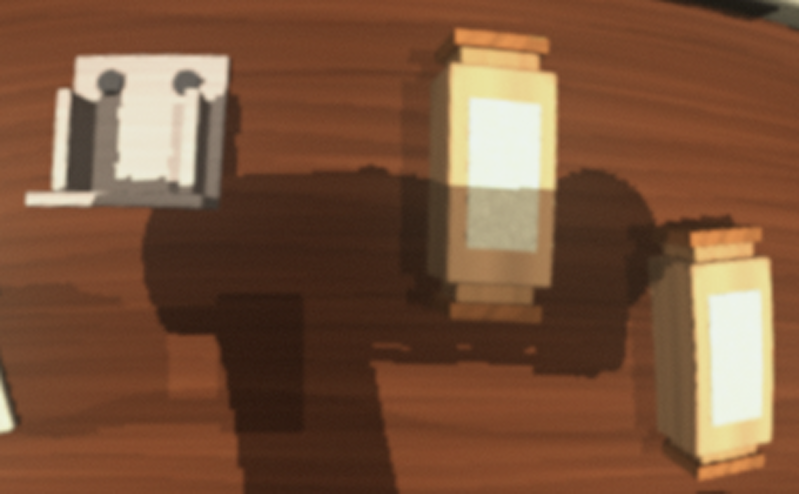

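Run:
```python
from h import *
import pickle
c=pickle.load(open("w2.pkl","rb"))
W=lambda u,v,z: wpx2w(c,200+(u-.5)/2.35,10+(v-.5)/2.35,z)
print("stop",W(26,206,70),W(220,209,70))
for n,P in (("A",((450,67),(557,73),(551,288),(443,284))),("Alab",((470,98),(541,101),(538,253),(466,249))),("B",((694,264),(771,257),(772,441),(702,461))),("Blab",((708,294),(761,288),(762,419),(713,425)))):
    p=np.array([W(*q,52)[:2] for q in P]); f=(p[0]+p[1])/2; b=(p[2]+p[3])/2; d=f-b
    print(n,p.mean(0).round(1),"yaw %.3f len %.0f"%(np.arctan2(d[1],d[0]),np.hypot(*d)))
```

```text
stop [614.4 -27.9  70. ] [ 608.3 -115.2   70. ]
A [ 625.9 -242.5] yaw -0.016 len 103
Alab [ 627.  -243.5] yaw -0.009 len 72
B [ 544.2 -381.4] yaw 0.179 len 105
Blab [ 544.5 -380.9] yaw 0.179 len 72
```

```bash
python3 -c "
from h import *
go(625.5,-243.8,196,-.012)"
python3 jog.py '[{"rotvec":[0, 0, 0.013], "xyz":[37, 31, 0], "aperture":87}, {"xyz":[37, 31, 0], "aperture":87}, {"xyz":[32, 30, 0], "aperture":87}, {"xyz":[0, 0, 50], "aperture":87}, {"xyz":[0, 0, 50], "aperture":87}]'
python3 jog.py '[{"xyz":[0, 0, 50], "aperture":87}, {"xyz":[0, 0, 30], "aperture":87}, {"aperture":87}]'
python3 -c "
from h import *
go(625.5,-243.8,196,-.012)"
```

```text
t 6.2 q6 1.55 yaw0 0.001 tilt -0.001,0.000 | rz 0.013  dx 107.3 dy 96.5 dz 208.4
time_s: 6.75
ee_pos: [626.4, -238.1, 305.0]
orientation: [1.0, -0.005, 0.002, 0.0]
force: [0.1, 0.4, -0.7]
gripper_width: 87.1
finger_force: 0.0
time_s: 7.05
ee_pos: [623.5, -236.8, 219.5]
orientation: [1.0, -0.005, -0.006, -0.001]
force: [-1.7, -0.3, -0.7]
gripper_width: 87.2
finger_force: 0.0
t 7.0 q6 1.68 yaw0 -0.010 tilt -0.011,0.003 | rz 0.002  dx 2.1 dy 6.9 dz 23.5
```

```bash
python3 jog.py '[{"xyz":[1.5, 7, 12], "aperture":87}, {"xyz":[0, 0, 11], "aperture":87}, {"aperture":87}, {"aperture":87}]'
python3 -c "
from h import *
go(625.5,-243.8,196,-.012)"
python3 jog.py '[{"aperture":60}, {"aperture":40}, {"aperture":40}, {"aperture":40}, {"aperture":40}]' 30
python3 jog.py '[{"aperture":40}, {"aperture":40}, {"aperture":40}]' 55
python3 -c "
from h import *
go(625.5,-243.8,196,-.012)"
```

```text
time_s: 7.45
ee_pos: [626.9, -246.1, 202.8]
orientation: [1.0, -0.006, 0.001, 0.0]
force: [-0.0, -0.2, -0.7]
gripper_width: 87.1
finger_force: 0.0
t 7.5 q6 1.69 yaw0 -0.012 tilt 0.002,-0.000 | rz 0.000  dx -1.4 dy -2.3 dz 6.8
time_s: 7.95
ee_pos: [626.6, -246.0, 201.9]
orientation: [1.0, -0.006, 0.0, -0.0]
force: [0.1, 2.3, 1.4]
gripper_width: 54.6
finger_force: 1.2
time_s: 8.25
ee_pos: [626.7, -245.8, 201.9]
orientation: [1.0, -0.006, 0.0, -0.0]
force: [-0.9, 2.0, 1.8]
gripper_width: 51.9
finger_force: 55.0
t 8.2 q6 1.69 yaw0 -0.012 tilt 0.000,0.000 | rz 0.000  dx -1.2 dy -2.0 dz 5.9
```

```bash
python3 jog.py '[{"xyz":[0, 0, -25], "aperture":40}, {"xyz":[0, 0, -40], "aperture":40}, {"xyz":[0, 0, -40], "aperture":40}]'
python3 -c "
from h import *
print(bot.state()['gripper_width'],bot.state()['force'])
go(510,-64,205,-.07)"
```

```text
time_s: 8.55
ee_pos: [626.0, -246.1, 305.5]
orientation: [1.0, -0.006, -0.002, -0.0]
force: [1.0, -0.2, -2.2]
gripper_width: 51.5
finger_force: 55.0
51.516391957383945 [ 0.98286385 -0.21962955 -2.21725635]
t 8.6 q6 1.69 yaw0 -0.012 tilt -0.005,0.001 | rz 0.058  dx -128.4 dy -173.5 dz 100.5
```

```bash
python3 jog.py '[{"rotvec":[0, 0, 0.058], "xyz":[-25, -35, 0], "aperture":40}, {"xyz":[-25.6, -34.7, 0], "aperture":40}, {"xyz":[-25.6, -34.7, 0], "aperture":40}, {"xyz":[-25.6, -34.7, 0], "aperture":40}, {"xyz":[-25.6, -34.7, 0], "aperture":40}]'
python3 jog.py '[{"xyz":[0, 0, 40], "aperture":40}, {"xyz":[0, 0, 40], "aperture":40}, {"xyz":[0, 0, 10], "aperture":40}, {"aperture":40}, {"aperture":40}]'
python3 -c "
from h import *
print(bot.state()['gripper_width'],bot.state()['force'])
go(510,-64,205,-.07)"
```

```text
time_s: 9.05
ee_pos: [507.9, -64.2, 305.7]
orientation: [0.999, -0.035, -0.001, 0.0]
force: [0.4, 2.2, -4.3]
gripper_width: 52.2
finger_force: 55.0
time_s: 9.55
ee_pos: [510.5, -65.4, 217.7]
orientation: [0.999, -0.035, 0.001, 0.0]
force: [-0.2, -0.9, -3.7]
gripper_width: 51.5
finger_force: 55.0
51.52739685714909 [-0.18166774 -0.91978921 -3.71592153]
t 9.6 q6 1.31 yaw0 -0.070 tilt 0.002,-0.000 | rz 0.000  dx -0.6 dy -1.4 dz 12.7
```

```bash
python3 jog.py '[{"xyz":[0, 0, 7], "aperture":40}, {"xyz":[0, 0, 5.5], "aperture":40}, {"xyz":[12, 0, 0], "aperture":40}, {"xyz":[10, 0, 0], "aperture":40}, {"aperture":40}]'
python3 jog.py '[{"xyz":[4, 0, 0], "aperture":40}, {"xyz":[4, 0, 0], "aperture":40}, {"aperture":40}]'
python3 jog.py '[{"xyz":[3, 0, 0], "aperture":40}, {"xyz":[2, 0, 0], "aperture":40}, {"aperture":40}]'
python3 jog.py '[{"xyz":[1, 0, 0], "aperture":40}, {"aperture":40}]'
python3 -c "
from h import *
go(510,-64,205,-.07)"
```

```text
time_s: 10.05
ee_pos: [533.9, -66.6, 204.8]
orientation: [0.999, -0.035, 0.002, -0.0]
force: [-0.3, 0.7, -3.3]
gripper_width: 51.3
finger_force: 55.0
time_s: 10.35
ee_pos: [540.0, -67.2, 204.3]
orientation: [0.999, -0.035, 0.0, -0.0]
force: [-0.1, 0.2, -4.3]
gripper_width: 51.8
finger_force: 55.0
time_s: 10.65
ee_pos: [543.2, -67.7, 203.7]
orientation: [0.999, -0.035, -0.002, 0.0]
force: [-4.5, 1.0, -2.2]
gripper_width: 51.3
finger_force: 55.0
time_s: 10.85
ee_pos: [544.0, -67.8, 203.7]
orientation: [0.999, -0.035, -0.002, 0.0]
force: [-5.3, 0.8, -1.7]
gripper_width: 51.7
finger_force: 55.0
t 10.8 q6 1.33 yaw0 -0.070 tilt -0.005,-0.000 | rz -0.000  dx -34.1 dy -1.4 dz -1.3
```

```bash
python3 jog.py '[{"xyz":[2, 0, 0], "aperture":40}, {"xyz":[2, 0, 0], "aperture":40}, {"aperture":40}]'
python3 jog.py '[{"xyz":[1.5, 0, 0], "aperture":40}, {"aperture":40}]'
python3 jog.py '[{"xyz":[1, 0, 0], "aperture":40}, {"aperture":40}]'
python3 jog.py '[{"xyz":[1, 0, 0], "aperture":40}, {"aperture":40}]'
```

```text
time_s: 11.15
ee_pos: [548.0, -68.1, 203.7]
orientation: [0.999, -0.035, -0.002, 0.0]
force: [-5.5, 1.5, -1.2]
gripper_width: 51.5
finger_force: 55.0
time_s: 11.35
ee_pos: [549.4, -68.2, 203.6]
orientation: [0.999, -0.035, -0.002, 0.0]
force: [-5.6, 1.4, -1.8]
gripper_width: 51.1
finger_force: 55.0
time_s: 11.55
ee_pos: [550.4, -68.2, 203.6]
orientation: [0.999, -0.035, -0.003, 0.0]
force: [-4.9, 1.9, -1.4]
gripper_width: 51.6
finger_force: 55.0
time_s: 11.75
ee_pos: [551.3, -68.3, 203.5]
orientation: [0.999, -0.035, -0.003, 0.0]
force: [-5.0, 2.8, -2.3]
gripper_width: 52.0
finger_force: 5.5
```

```bash
python3 jog.py '[{"aperture":40}, {"aperture":40}, {"aperture":40}]' 55
python3 jog.py '[{"aperture":40}, {"aperture":40}, {"aperture":40}]' 55
```

```text
time_s: 12.05
ee_pos: [551.2, -68.3, 203.5]
orientation: [0.999, -0.035, -0.003, 0.0]
force: [-5.9, 1.6, -1.6]
gripper_width: 51.5
finger_force: 55.0
time_s: 12.35
ee_pos: [551.2, -68.3, 203.5]
orientation: [0.999, -0.035, -0.003, 0.0]
force: [-5.9, 1.4, -2.3]
gripper_width: 51.9
finger_force: 55.0
```

Grip has recovered and there's no sign of a drop. I'll keep pressing.

```bash
python3 jog.py '[{"xyz":[1, 0, 0], "aperture":40}, {"aperture":40}]'
python3 jog.py '[{"xyz":[1, 0, 0], "aperture":40}, {"aperture":40}]'
python3 jog.py '[{"xyz":[1, 0, 0], "aperture":40}, {"aperture":40}]'
```

```text
time_s: 12.55
ee_pos: [552.2, -68.3, 203.5]
orientation: [0.999, -0.035, -0.003, 0.0]
force: [-5.6, 1.7, -2.0]
gripper_width: 51.6
finger_force: 55.0
time_s: 12.75
ee_pos: [553.0, -68.4, 203.5]
orientation: [0.999, -0.035, -0.003, 0.0]
force: [-6.7, 2.0, -2.2]
gripper_width: 51.7
finger_force: 55.0
time_s: 12.95
ee_pos: [553.4, -68.5, 203.3]
orientation: [0.999, -0.035, -0.004, 0.0]
force: [-8.4, 1.7, -0.6]
gripper_width: 51.6
finger_force: 55.0
```

```bash
python3 jog.py '[{"xyz":[2, 0, 0], "aperture":40}, {"aperture":40}]'
python3 jog.py '[{"xyz":[2, 0, 0], "aperture":40}, {"aperture":40}]'
python3 jog.py '[{"xyz":[2, 0, 0], "aperture":40}, {"aperture":40}]'
```

```text
time_s: 13.15
ee_pos: [554.2, -68.7, 202.8]
orientation: [0.999, -0.036, -0.006, 0.0]
force: [-11.4, 2.8, 1.0]
gripper_width: 51.1
finger_force: 55.0
time_s: 13.35
ee_pos: [554.9, -68.9, 202.4]
orientation: [0.999, -0.036, -0.008, 0.001]
force: [-13.8, 3.3, 2.8]
gripper_width: 51.6
finger_force: 55.0
time_s: 13.55
ee_pos: [555.7, -69.1, 202.1]
orientation: [0.999, -0.036, -0.011, 0.001]
force: [-18.2, 4.6, 4.0]
gripper_width: 51.6
finger_force: 55.0
```

```bash
python3 jog.py '[{"xyz":[-10, 0, 0], "aperture":40}, {"xyz":[-25, 0, 0], "aperture":40}, {"xyz":[-25, 0, -15], "aperture":40}]'
python3 jog.py '[{"rotvec":[0, 0, 0.15], "aperture":40}, {"rotvec":[0, 0, 0.15], "aperture":40}, {"rotvec":[0, 0, 0.15], "aperture":40}, {"rotvec":[0, 0, 0.15], "aperture":40}, {"rotvec":[0, 0, 0.15], "aperture":40}]'
python3 jog.py '[{"rotvec":[0, 0, 0.15], "aperture":40}, {"rotvec":[0, 0, 0.15], "aperture":40}, {"rotvec":[0, 0, 0.15], "aperture":40}, {"rotvec":[0, 0, 0.15], "aperture":40}, {"rotvec":[0, 0, 0.15], "aperture":40}]'
python3 jog.py '[{"rotvec":[0, 0, 0.15], "aperture":40}, {"rotvec":[0, 0, 0.15], "aperture":40}, {"rotvec":[0, 0, 0.15], "aperture":40}, {"rotvec":[0, 0, 0.15], "aperture":40}, {"rotvec":[0, 0, 0.15], "aperture":40}]'
python3 jog.py '[{"rotvec":[0, 0, 0.15], "aperture":40}, {"rotvec":[0, 0, 0.15], "aperture":40}, {"rotvec":[0, 0, 0.15], "aperture":40}, {"rotvec":[0, 0, 0.15], "aperture":40}, {"rotvec":[0, 0, 0.14], "aperture":40}]'
python3 - <<'E'
from h import *
import pickle
go(510,-64,205,-.07+np.pi)
c=wcam(); im=bot.capture("wrist"); pickle.dump(c,open("w3.pkl","wb"))
cv2.imwrite("pics/w3.png",im[:,:,::-1])
im=bot.capture("scene");crop(im,180,150,500,350,2.4,"s3")
E
```

```text
time_s: 13.85
ee_pos: [501.5, -64.6, 218.1]
orientation: [0.999, -0.035, -0.0, 0.0]
force: [-0.0, 0.2, -2.4]
gripper_width: 52.0
finger_force: 55.0
time_s: 14.35
ee_pos: [502.9, -64.5, 219.9]
orientation: [0.916, -0.401, 0.002, -0.001]
force: [0.1, 0.0, -3.2]
gripper_width: 51.2
finger_force: 55.0
time_s: 14.85
ee_pos: [502.9, -64.5, 219.8]
orientation: [-0.705, 0.709, -0.001, 0.001]
force: [0.5, -0.3, -4.1]
gripper_width: 51.9
finger_force: 55.0
time_s: 15.35
ee_pos: [502.9, -64.5, 219.8]
orientation: [-0.397, 0.918, -0.001, 0.002]
force: [0.6, 1.1, -3.3]
gripper_width: 51.9
finger_force: 55.0
time_s: 15.85
ee_pos: [502.9, -64.5, 219.8]
orientation: [-0.038, 0.999, 0.0, 0.002]
force: [0.6, 0.1, -3.6]
gripper_width: 51.8
finger_force: 55.0
t 15.8 q6 -1.69 yaw0 -3.065 tilt 0.004,0.000 | rz 0.146  dx -7.0 dy 1.0 dz 14.8
```

View pics/s3.png

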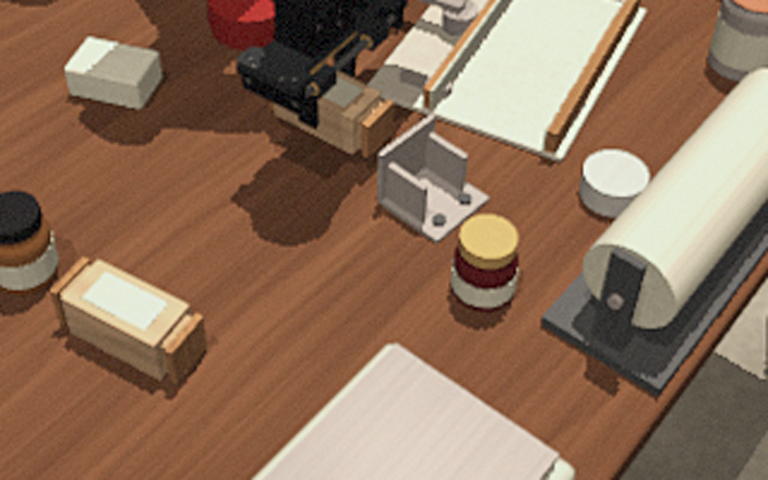

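Case A is held level, with its proud end facing the stop. The jars and case B are undisturbed. Now the second end.

```bash
python3 jog.py '[{"rotvec":[0, 0, 0.146], "aperture":40}, {"xyz":[0, 0, 8], "aperture":40}, {"xyz":[0, 0, 7], "aperture":40}, {"xyz":[-15, 0, 0], "aperture":40}, {"aperture":40}]'
python3 -c "
from h import *
go(543,-67.6,204,-.07+np.pi)"
```

```text
time_s: 16.45
ee_pos: [518.7, -65.5, 203.9]
orientation: [0.03, 1.0, -0.0, 0.001]
force: [0.5, 0.5, -4.7]
gripper_width: 51.9
finger_force: 55.0
t 16.4 q6 -1.82 yaw0 3.081 tilt 0.003,-0.000 | rz 0.009  dx -24.4 dy -0.4 dz -0.1
```

```bash
python3 jog.py '[{"rotvec":[0, 0, 0.009], "xyz":[-10, 0, 0], "aperture":40}, {"xyz":[-7, 0, 0], "aperture":40}, {"aperture":40}]'
python3 jog.py '[{"xyz":[-3, 0, 0], "aperture":40}, {"xyz":[-3, 0, 0], "aperture":40}, {"aperture":40}]'
python3 jog.py '[{"xyz":[-3, 0, 0], "aperture":40}, {"xyz":[-2, 0, 0], "aperture":40}, {"aperture":40}]'
python3 jog.py '[{"xyz":[-3, 0, 0], "aperture":40}, {"aperture":40}]'
python3 jog.py '[{"xyz":[-3, 0, 0], "aperture":40}, {"aperture":40}]'
```

```text
time_s: 16.75
ee_pos: [535.2, -66.7, 204.2]
orientation: [0.036, 0.999, 0.0, 0.001]
force: [0.1, 0.4, -4.2]
gripper_width: 51.5
finger_force: 55.0
time_s: 17.05
ee_pos: [540.3, -67.2, 204.3]
orientation: [0.036, 0.999, -0.0, 0.0]
force: [-0.3, -1.0, -3.5]
gripper_width: 51.6
finger_force: 55.0
time_s: 17.35
ee_pos: [543.3, -67.7, 203.6]
orientation: [0.037, 0.999, -0.0, -0.003]
force: [-6.0, 1.5, -2.1]
gripper_width: 51.5
finger_force: 55.0
time_s: 17.55
ee_pos: [546.2, -67.9, 203.5]
orientation: [0.037, 0.999, -0.0, -0.003]
force: [-5.6, 0.8, -1.3]
gripper_width: 51.2
finger_force: 55.0
time_s: 17.75
ee_pos: [549.1, -68.2, 203.5]
orientation: [0.037, 0.999, -0.0, -0.003]
force: [-4.8, 0.5, -2.8]
gripper_width: 51.7
finger_force: 55.0
```

```bash
python3 jog.py '[{"xyz":[-2, 0, 0], "aperture":40}, {"aperture":40}]'
python3 jog.py '[{"xyz":[-2, 0, 0], "aperture":40}, {"aperture":40}]'
python3 jog.py '[{"xyz":[-2, 0, 0], "aperture":40}, {"aperture":40}]'
python3 jog.py '[{"xyz":[-2, 0, 0], "aperture":40}, {"aperture":40}]'
python3 jog.py '[{"xyz":[-2, 0, 0], "aperture":40}, {"aperture":40}]'
```

```text
time_s: 17.95
ee_pos: [551.0, -68.3, 203.5]
orientation: [0.037, 0.999, -0.0, -0.003]
force: [-5.8, 0.3, -2.5]
gripper_width: 51.9
finger_force: 55.0
time_s: 18.15
ee_pos: [552.1, -68.5, 203.1]
orientation: [0.037, 0.999, -0.0, -0.005]
force: [-8.8, 1.9, -1.0]
gripper_width: 51.7
finger_force: 55.0
time_s: 18.35
ee_pos: [552.8, -68.7, 202.7]
orientation: [0.037, 0.999, -0.0, -0.007]
force: [-12.1, 2.5, 1.7]
gripper_width: 51.8
finger_force: 55.0
time_s: 18.55
ee_pos: [553.6, -68.8, 202.4]
orientation: [0.037, 0.999, -0.001, -0.009]
force: [-14.5, 3.4, 3.4]
gripper_width: 51.2
finger_force: 55.0
time_s: 18.75
ee_pos: [554.5, -68.9, 202.2]
orientation: [0.038, 0.999, -0.001, -0.011]
force: [-16.8, 4.7, 5.4]
gripper_width: 51.7
finger_force: 55.0
```

```bash
python3 jog.py '[{"xyz":[10, 0, 0], "aperture":40}, {"xyz":[25, 0, 0], "aperture":40}, {"xyz":[25, 0, -30], "aperture":40}, {"xyz":[0, 0, -40], "aperture":40}, {"xyz":[0, 0, -25], "aperture":40}]'
python3 - <<'E'
from h import *
im=cv2.imread("pics/top2.png")[:,:,::-1]
crop(im,140,140,290,275,4.4,"t2_rack")
E
```

```text
time_s: 19.25
ee_pos: [501.2, -64.3, 302.2]
orientation: [0.036, 0.999, 0.0, 0.003]
force: [1.8, -0.6, -3.4]
gripper_width: 51.6
finger_force: 55.0
```

View pics/t2_rack.png

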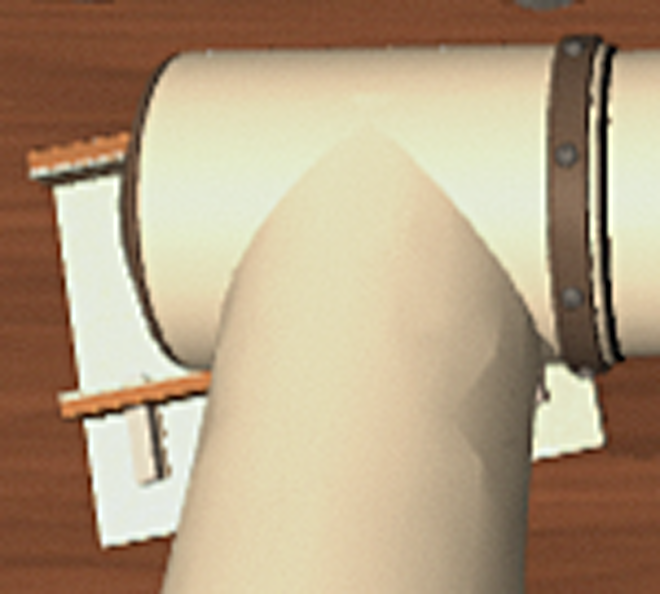

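```bash
python3 -c "
from h import *
go(625.9,99.7,302,.208-np.pi)"
python3 jog.py '[{"rotvec":[0, 0, -0.14], "aperture":40}, {"rotvec":[0, 0, -0.138], "aperture":40}, {"aperture":40}]'
python3 -c "
from h import *
go(625.9,99.7,302,.208-np.pi)"
```

```text
t 19.2 q6 -1.84 yaw0 3.070 tilt 0.005,0.000 | rz -0.280  dx -155.8 dy 134.7 dz 0.2
time_s: 19.55
ee_pos: [501.1, -64.3, 299.8]
orientation: [-0.102, 0.995, 0.0, 0.001]
force: [-0.2, 0.2, -3.1]
gripper_width: 51.7
finger_force: 55.0
t 19.6 q6 -1.56 yaw0 -2.937 tilt 0.002,0.000 | rz -0.003  dx -156.0 dy 134.7 dz -2.2
```

```bash
python3 jog.py '[{"xyz":[-31.2, 27, 0], "aperture":40}, {"xyz":[-31.2, 27, 0], "aperture":40}, {"xyz":[-31.2, 27, 0], "aperture":40}, {"xyz":[-31.2, 27, 0], "aperture":40}, {"rotvec":[0, 0, -0.003], "xyz":[-31.2, 26.7, 0], "aperture":40}]'
python3 jog.py '[{"xyz":[0, 0, 20], "aperture":40}, {"xyz":[0, 0, 15], "aperture":40}, {"aperture":40}, {"aperture":40}]'
python3 - <<'E'
from h import *
import pickle
go(625.9,99.7,212,.208-np.pi)
c=wcam(); im=bot.capture("wrist"); pickle.dump(c,open("w4.pkl","wb"))
cv2.imwrite("pics/w4.png",im[:,:,::-1])
E
```

```text
time_s: 20.05
ee_pos: [627.4, 100.7, 298.8]
orientation: [-0.102, 0.995, -0.0, 0.0]
force: [0.9, -0.1, -3.6]
gripper_width: 51.4
finger_force: 55.0
time_s: 20.45
ee_pos: [626.6, 99.2, 264.0]
orientation: [-0.103, 0.995, -0.0, -0.0]
force: [0.3, 0.1, -3.9]
gripper_width: 51.7
finger_force: 55.0
t 20.4 q6 -1.78 yaw0 -2.935 tilt -0.000,-0.001 | rz -0.002  dx 0.6 dy 0.6 dz 52.0
```

View pics/w4.png

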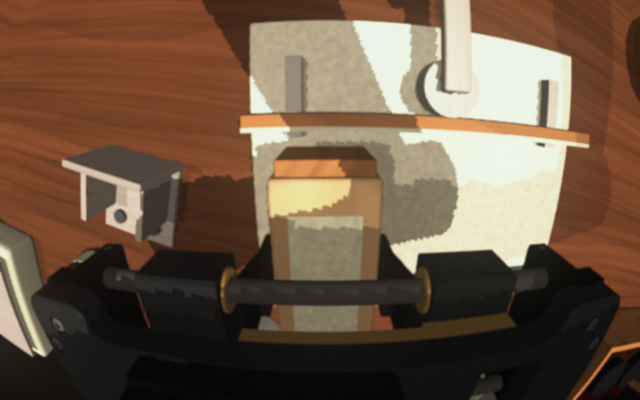

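Case A is held squarely, parallel to the jaw. The jaw's inner top edge is at about (325,130), and the case's end face has its top edge at (325,147) and bottom edge at about (325,160).

Run:
```python
from h import *
import pickle
c=pickle.load(open("w4.pkl","rb"))
o=np.array([610.3,183.3]);t=.208;X=np.array([np.cos(t),np.sin(t)]);Y=np.array([-X[1],X[0]])
for n,u,v,z in (("jaw inner L",242,131,38),("jaw in c",325,130,38),("jaw in R",588,146,38),("case board top outer edge L",290,147,262-202+49),("R",360,147,262-202+49),("board corner",250,23,8),("board corner",571,58,8)):
    w=wpx2w(c,u,v,z); print(n,w,"rack",((w[:2]-o)@X).round(1),((w[:2]-o)@Y).round(1))
```

```text
jaw inner L [573.7  31.3  38. ] rack -67.2 -141.2
jaw in c [562.6  86.6  38. ] rack -66.6 -84.8
jaw in R [514.1 313.9  38. ] rack -67.2 147.7
case board top outer edge L [567.   71.8 109. ] rack -65.4 -100.2
R [560.7 102.1 109. ] rack -65.3 -69.2
board corner [492.8  13.5   8. ] rack -150.0 -141.9
board corner [435.1 296.9   8. ] rack -148.0 147.3
```

Run:
```python
from h import *
import pickle
c=pickle.load(open("w4.pkl","rb"))
o=np.array([610.3,183.3]);t=.208;X=np.array([np.cos(t),np.sin(t)]);Y=np.array([-X[1],X[0]])
for n,u,v,z in (("bottom",290,147,65),("R",360,147,65),("top",276,161,111),("topR",376,161,111)):
    w=wpx2w(c,u,v,z); print(n,w,"rack",((w[:2]-o)@X).round(1),((w[:2]-o)@Y).round(1))
```

```text
bottom [574.2  68.1  65. ] rack -59.1 -105.3
R [565.8 108.2  65. ] rack -59.0 -64.3
top [574.  67. 111.] rack -59.5 -106.3
topR [565.  110.2 111. ] rack -59.4 -62.2
```

```bash
python3 jog.py '[{"xyz":[2.5, 0.5, 10], "aperture":40}, {"xyz":[0, 0, 15], "aperture":40}, {"aperture":40}]'
python3 jog.py '[{"xyz":[0, 0, 10], "aperture":40}, {"xyz":[0, 0, 8], "aperture":40}, {"aperture":40}]'
python3 jog.py '[{"xyz":[0, 0, 4], "aperture":40}, {"aperture":40}]'
python3 -c "
from h import *
go(625.9,99.7,210,.208-np.pi)"
```

```text
time_s: 20.8
ee_pos: [622.8, 98.7, 237.5]
orientation: [-0.103, 0.995, -0.0, -0.002]
force: [-0.3, -0.2, -3.5]
gripper_width: 51.8
finger_force: 55.0
time_s: 21.1
ee_pos: [623.4, 99.0, 219.9]
orientation: [-0.103, 0.995, -0.0, -0.001]
force: [-0.5, -0.1, -4.6]
gripper_width: 51.4
finger_force: 55.0
time_s: 21.3
ee_pos: [623.9, 99.2, 217.0]
orientation: [-0.104, 0.995, -0.0, -0.0]
force: [0.6, -0.0, -3.8]
gripper_width: 51.8
finger_force: 55.0
t 21.3 q6 -1.78 yaw0 -2.934 tilt -0.000,-0.000 | rz -0.000  dx -2.1 dy 0.0 dz 7.0
```

Already inside the gap with no contact force. I'll lower it the rest of the way and release.

```bash
python3 jog.py '[{"xyz":[0, 0, 3], "aperture":40}, {"aperture":40}]'
python3 jog.py '[{"xyz":[0, 0, 2], "aperture":40}, {"aperture":40}]'
python3 jog.py '[{"xyz":[0, 0, 2], "aperture":40}, {"aperture":40}]'
python3 -c "
from h import *
go(625.9,99.7,210,.208-np.pi)"
```

```text
time_s: 21.5
ee_pos: [623.8, 99.2, 214.0]
orientation: [-0.104, 0.995, -0.0, -0.0]
force: [-0.1, -0.1, -3.4]
gripper_width: 51.9
finger_force: 55.0
time_s: 21.7
ee_pos: [623.8, 99.2, 212.1]
orientation: [-0.104, 0.995, -0.0, -0.0]
force: [-0.2, 0.5, -4.1]
gripper_width: 51.6
finger_force: 55.0
time_s: 21.9
ee_pos: [624.0, 99.3, 210.3]
orientation: [-0.104, 0.995, -0.0, 0.0]
force: [-0.1, 1.0, -3.2]
gripper_width: 52.0
finger_force: 55.0
t 21.9 q6 -1.78 yaw0 -2.934 tilt 0.000,-0.000 | rz -0.000  dx -2.0 dy -0.0 dz 0.3
```

```bash
python3 jog.py '[{"xyz":[0, 0, 1], "aperture":40}, {"aperture":40}]'
python3 jog.py '[{"xyz":[0, 0, 1], "aperture":40}, {"aperture":40}]'
python3 jog.py '[{"xyz":[0, 0, 0.5], "aperture":40}, {"aperture":40}]'
```

```text
time_s: 22.1
ee_pos: [624.0, 99.4, 210.0]
orientation: [-0.104, 0.995, -0.0, 0.0]
force: [-0.7, -0.6, 0.7]
gripper_width: 51.7
finger_force: 55.0
time_s: 22.3
ee_pos: [624.0, 99.3, 209.9]
orientation: [-0.104, 0.995, -0.0, 0.0]
force: [-2.1, 0.2, 6.1]
gripper_width: 51.5
finger_force: 55.0
time_s: 22.5
ee_pos: [624.0, 99.4, 209.9]
orientation: [-0.104, 0.995, -0.0, 0.001]
force: [-3.2, 0.5, 8.1]
gripper_width: 51.4
finger_force: 55.0
```

```bash
python3 jog.py '[{"xyz":[0, 0, -1], "aperture":76}, {"aperture":76}, {"aperture":76}, {"aperture":76}]'
python3 jog.py '[{"xyz":[0, 0, -25], "aperture":76}, {"xyz":[0, 0, -50], "aperture":76}, {"xyz":[0, 0, -50], "aperture":87}, {"xyz":[0, 0, -50], "aperture":87}, {"xyz":[0, 0, -20], "aperture":87}]'
python3 -c "
from h import *
go(480,-300,404,.18)
go(480,-300,404,.18-np.pi)"
```

```text
time_s: 22.9
ee_pos: [624.0, 99.2, 208.5]
orientation: [-0.104, 0.995, -0.0, 0.0]
force: [-0.3, 0.2, 0.5]
gripper_width: 73.5
finger_force: 0.0
time_s: 23.4
ee_pos: [624.4, 99.2, 410.1]
orientation: [-0.104, 0.995, 0.001, 0.005]
force: [0.6, -0.4, -0.6]
gripper_width: 85.8
finger_force: 0.0
t 23.4 q6 -1.78 yaw0 -2.933 tilt 0.010,0.002 | rz -3.113  dx -213.6 dy 366.9 dz 6.1
t 23.4 q6 -1.78 yaw0 -2.933 tilt 0.010,0.002 | rz 0.028  dx 213.6 dy -366.9 dz 6.1
```

```bash
python3 - <<'E'
from h import *
im=bot.capture("top"); cv2.imwrite("pics/top4.png",im[:,:,::-1])
a=cv2.imread("pics/top0.png")[170:260,400:480].astype(int); b=im[170:260,400:480,::-1].astype(int)
print("B region diff",abs(a-b).mean(), (abs(a-b).max(2)>40).sum())
E
python3 jog.py '[{"rotvec":[0, 0, 0.028], "xyz":[25, -43, 0], "aperture":87}, {"xyz":[25, -43, 0], "aperture":87}, {"xyz":[25, -43, 0], "aperture":87}, {"xyz":[25, -43, 0], "aperture":87}, {"xyz":[25, -43, 0], "aperture":87}]'
python3 jog.py '[{"xyz":[25, -43, 0], "aperture":87}, {"xyz":[10, -43, 0], "aperture":87}, {"xyz":[0, -43, 0], "aperture":87}, {"aperture":87}]'
python3 -c "
from h import *
im=bot.capture('top'); crop(im,150,130,480,300,2.4,'t5')
go(544.3,-381,300,.18-np.pi)"
```

```text
B region diff 6.18712962962963 0
time_s: 23.95
ee_pos: [539.6, -136.7, 403.3]
orientation: [-0.09, 0.996, 0.0, -0.0]
force: [1.0, -0.4, -0.4]
gripper_width: 86.9
finger_force: 0.0
time_s: 24.35
ee_pos: [529.2, -272.4, 402.6]
orientation: [-0.087, 0.996, -0.0, -0.0]
force: [-0.1, -0.1, -1.4]
gripper_width: 87.0
finger_force: 0.0
t 24.4 q6 -1.19 yaw0 -2.966 tilt -0.001,0.000 | rz -0.004  dx 4.8 dy -111.4 dz 102.5
```

View pics/t5.png

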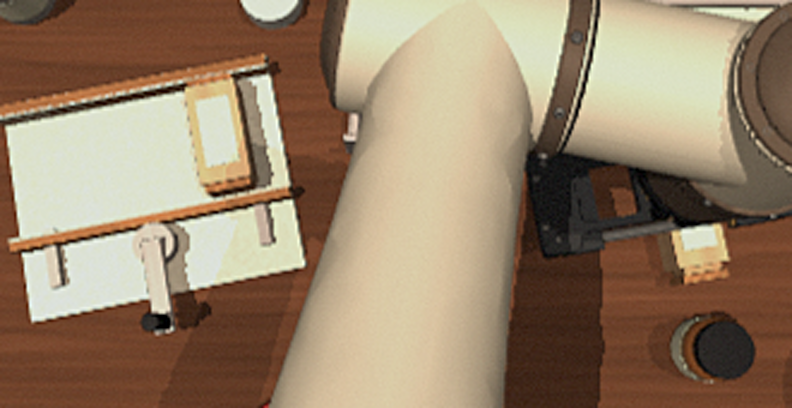

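Case A lies between fence and jaw, at crop (220,135), and the lever points fully open. Case B hasn't moved, so I'll go for it.

```bash
python3 jog.py '[{"xyz":[1.6, -37.2, 0], "aperture":87}, {"xyz":[1.6, -37.2, 0], "aperture":87}, {"xyz":[1.6, -37, 0], "aperture":87}, {"xyz":[0, 0, 50], "aperture":87}, {"xyz":[0, 0, 50], "aperture":87}]'
python3 jog.py '[{"aperture":87}, {"aperture":87}, {"aperture":87}]'
python3 -c "
from h import *
im=bot.capture('top'); crop(im,390,150,490,300,4,'t6')
go(544.3,-381,202,.18-np.pi)"
```

```text
time_s: 24.9
ee_pos: [544.8, -378.9, 303.6]
orientation: [-0.089, 0.996, -0.001, 0.002]
force: [0.4, -0.4, -1.4]
gripper_width: 87.1
finger_force: 0.0
time_s: 25.2
ee_pos: [545.8, -378.6, 307.2]
orientation: [-0.091, 0.996, -0.002, 0.002]
force: [-0.5, -0.2, 0.6]
gripper_width: 87.0
finger_force: 0.0
t 25.2 q6 -1.03 yaw0 -2.960 tilt 0.006,-0.003 | rz 0.001  dx 1.8 dy -2.1 dz 105.5
```

```bash
python3 jog.py '[{"xyz":[1.8, -2.1, 40], "aperture":87}, {"xyz":[0, 0, 40], "aperture":87}, {"xyz":[0, 0, 20], "aperture":87}, {"xyz":[0, 0, 5], "aperture":87}, {"aperture":87}]'
python3 jog.py '[{"aperture":60}, {"aperture":40}, {"aperture":40}, {"aperture":40}, {"aperture":40}]' 30
python3 jog.py '[{"aperture":40}, {"aperture":40}, {"aperture":40}]' 55
python3 -c "
from h import *
go(544.3,-381,202,.18-np.pi)"
```

```text
time_s: 25.75
ee_pos: [543.9, -381.3, 200.4]
orientation: [-0.09, 0.996, -0.001, 0.001]
force: [-0.7, -0.3, 0.6]
gripper_width: 87.4
finger_force: 0.0
time_s: 26.25
ee_pos: [543.1, -381.2, 199.2]
orientation: [-0.09, 0.996, -0.0, 0.0]
force: [0.1, 0.2, -0.3]
gripper_width: 54.6
finger_force: 0.0
time_s: 26.55
ee_pos: [543.1, -381.1, 199.0]
orientation: [-0.09, 0.996, 0.0, -0.0]
force: [-0.5, 1.9, 2.3]
gripper_width: 51.8
finger_force: 55.0
t 26.6 q6 -1.02 yaw0 -2.962 tilt -0.000,0.000 | rz -0.000  dx -1.2 dy -0.1 dz -3.0
```

```bash
python3 jog.py '[{"xyz":[0, 0, -25], "aperture":40}, {"xyz":[0, 0, -40], "aperture":40}, {"xyz":[0, 0, -40], "aperture":40}, {"rotvec":[0, 0, 0.125], "aperture":40}, {"rotvec":[0, 0, 0.123], "aperture":40}]'
python3 -c "
from h import *
go(515,-65,302,-.07-np.pi)"
```

```text
time_s: 27.05
ee_pos: [542.7, -380.8, 303.5]
orientation: [0.037, 0.999, 0.001, 0.0]
force: [-0.8, 0.3, -6.7]
gripper_width: 51.5
finger_force: 55.0
t 27.1 q6 -1.28 yaw0 3.067 tilt 0.000,0.001 | rz -0.004  dx 49.7 dy 313.1 dz 1.5
```

```bash
python3 jog.py '[{"xyz":[7, 44, 0], "aperture":40}, {"xyz":[7, 45, 0], "aperture":40}, {"xyz":[7, 45, 0], "aperture":40}, {"xyz":[7, 45, 0], "aperture":40}, {"xyz":[7, 45, 0], "aperture":40}]'
python3 jog.py '[{"xyz":[7, 45, 0], "aperture":40}, {"xyz":[7.7, 44, 0], "aperture":40}, {"xyz":[0, 0, 45], "aperture":40}, {"xyz":[0, 0, 40], "aperture":40}, {"aperture":40}]'
python3 jog.py '[{"aperture":40}, {"aperture":40}]'
python3 -c "
from h import *
go(515,-65,202,-.07-np.pi)"
```

```text
time_s: 27.55
ee_pos: [522.2, -153.6, 301.8]
orientation: [0.035, 0.999, 0.0, -0.002]
force: [1.2, 0.2, -6.3]
gripper_width: 52.3
finger_force: 55.0
time_s: 28.05
ee_pos: [511.2, -65.4, 212.6]
orientation: [0.035, 0.999, -0.001, -0.008]
force: [-2.0, -0.4, -5.9]
gripper_width: 51.6
finger_force: 55.0
time_s: 28.25
ee_pos: [515.9, -65.7, 220.4]
orientation: [0.034, 0.999, 0.0, 0.002]
force: [0.9, 0.3, -5.3]
gripper_width: 51.8
finger_force: 55.0
t 28.2 q6 -1.83 yaw0 3.073 tilt 0.004,0.000 | rz 0.002  dx 1.0 dy 0.6 dz 18.4
```

```bash
python3 jog.py '[{"xyz":[0, 0, 10], "aperture":40}, {"xyz":[0, 0, 8], "aperture":40}, {"xyz":[-10, 0, 0], "aperture":40}, {"xyz":[-8, 0, 0], "aperture":40}, {"aperture":40}]'
python3 jog.py '[{"xyz":[-3, 0, 0], "aperture":40}, {"xyz":[-3, 0, 0], "aperture":40}, {"aperture":40}]'
python3 jog.py '[{"xyz":[-3, 0, 0], "aperture":40}, {"aperture":40}]'
python3 jog.py '[{"xyz":[-3, 0, 0], "aperture":40}, {"aperture":40}]'
python3 jog.py '[{"xyz":[-3, 0, 0], "aperture":40}, {"aperture":40}]'
```

```text
time_s: 28.75
ee_pos: [535.0, -66.6, 201.3]
orientation: [0.034, 0.999, 0.0, 0.002]
force: [0.8, -0.0, -5.5]
gripper_width: 52.1
finger_force: 55.0
time_s: 29.05
ee_pos: [539.2, -67.1, 200.9]
orientation: [0.034, 0.999, 0.0, 0.0]
force: [0.1, -0.2, -6.2]
gripper_width: 51.5
finger_force: 55.0
time_s: 29.25
ee_pos: [542.0, -67.3, 200.8]
orientation: [0.034, 0.999, -0.0, 0.0]
force: [-0.0, 0.5, -5.9]
gripper_width: 51.6
finger_force: 55.0
time_s: 29.45
ee_pos: [543.4, -67.6, 200.2]
orientation: [0.034, 0.999, -0.0, -0.003]
force: [-5.0, 1.3, -3.6]
gripper_width: 51.7
finger_force: 55.0
time_s: 29.65
ee_pos: [546.2, -67.9, 200.1]
orientation: [0.034, 0.999, -0.0, -0.003]
force: [-5.4, 1.1, -3.5]
gripper_width: 51.5
finger_force: 55.0
```

```bash
python3 jog.py '[{"xyz":[-3, 0, 0], "aperture":40}, {"aperture":40}]'
python3 jog.py '[{"xyz":[-2, 0, 0], "aperture":40}, {"aperture":40}]'
python3 jog.py '[{"xyz":[-2, 0, 0], "aperture":40}, {"aperture":40}]'
python3 jog.py '[{"xyz":[-2, 0, 0], "aperture":40}, {"aperture":40}]'
python3 jog.py '[{"xyz":[-2, 0, 0], "aperture":40}, {"aperture":40}]'
python3 jog.py '[{"xyz":[-2, 0, 0], "aperture":40}, {"aperture":40}]'
```

```text
time_s: 29.85
ee_pos: [549.1, -68.1, 200.0]
orientation: [0.034, 0.999, -0.0, -0.003]
force: [-4.7, 0.5, -4.3]
gripper_width: 51.6
finger_force: 55.0
time_s: 30.05
ee_pos: [551.1, -68.2, 200.0]
orientation: [0.034, 0.999, -0.0, -0.003]
force: [-5.4, 1.0, -4.2]
gripper_width: 51.5
finger_force: 55.0
time_s: 30.25
ee_pos: [551.8, -68.4, 199.6]
orientation: [0.035, 0.999, -0.0, -0.005]
force: [-8.2, 1.7, -3.1]
gripper_width: 51.8
finger_force: 55.0
time_s: 30.45
ee_pos: [552.6, -68.6, 199.3]
orientation: [0.035, 0.999, -0.0, -0.007]
force: [-12.2, 3.1, 0.4]
gripper_width: 51.5
finger_force: 55.0
time_s: 30.65
ee_pos: [553.4, -68.7, 199.1]
orientation: [0.035, 0.999, -0.001, -0.009]
force: [-16.2, 3.5, 2.3]
gripper_width: 51.5
finger_force: 55.0
time_s: 30.85
ee_pos: [554.2, -68.8, 199.0]
orientation: [0.035, 0.999, -0.001, -0.011]
force: [-19.6, 6.2, 6.3]
gripper_width: 51.3
finger_force: 55.0
```

```bash
python3 jog.py '[{"xyz":[10, 0, 0], "aperture":40}, {"xyz":[25, 0, 0], "aperture":40}, {"xyz":[20, 0, -15], "aperture":40}]'
python3 jog.py '[{"rotvec":[0, 0, -0.15], "aperture":40}, {"rotvec":[0, 0, -0.15], "aperture":40}, {"rotvec":[0, 0, -0.15], "aperture":40}, {"rotvec":[0, 0, -0.15], "aperture":40}, {"rotvec":[0, 0, -0.15], "aperture":40}]'
python3 jog.py '[{"rotvec":[0, 0, -0.15], "aperture":40}, {"rotvec":[0, 0, -0.15], "aperture":40}, {"rotvec":[0, 0, -0.15], "aperture":40}, {"rotvec":[0, 0, -0.15], "aperture":40}, {"rotvec":[0, 0, -0.15], "aperture":40}]'
python3 jog.py '[{"rotvec":[0, 0, -0.15], "aperture":40}, {"rotvec":[0, 0, -0.15], "aperture":40}, {"rotvec":[0, 0, -0.15], "aperture":40}, {"rotvec":[0, 0, -0.15], "aperture":40}, {"rotvec":[0, 0, -0.15], "aperture":40}]'
python3 jog.py '[{"rotvec":[0, 0, -0.15], "aperture":40}, {"rotvec":[0, 0, -0.15], "aperture":40}, {"rotvec":[0, 0, -0.15], "aperture":40}, {"rotvec":[0, 0, -0.15], "aperture":40}, {"rotvec":[0, 0, -0.15], "aperture":40}]'
python3 jog.py '[{"rotvec":[0, 0, -0.14], "aperture":40}, {"aperture":40}]'
python3 -c "
from h import *
go(535,-66.6,202,-.07)"
```

```text
time_s: 31.15
ee_pos: [504.5, -64.9, 214.3]
orientation: [0.034, 0.999, -0.0, -0.002]
force: [-0.9, -0.1, -6.2]
gripper_width: 52.0
finger_force: 55.0
time_s: 31.65
ee_pos: [506.5, -64.8, 216.2]
orientation: [-0.337, 0.941, -0.0, 0.001]
force: [-1.4, -0.2, -5.8]
gripper_width: 51.8
finger_force: 55.0
time_s: 32.15
ee_pos: [506.5, -64.8, 216.2]
orientation: [-0.659, 0.752, -0.001, 0.001]
force: [-0.5, -0.4, -5.8]
gripper_width: 51.9
finger_force: 55.0
time_s: 32.65
ee_pos: [506.5, -64.8, 216.1]
orientation: [0.889, -0.459, 0.001, -0.001]
force: [0.6, 0.3, -5.7]
gripper_width: 51.8
finger_force: 55.0
time_s: 33.15
ee_pos: [506.5, -64.8, 216.2]
orientation: [0.995, -0.101, 0.001, -0.0]
force: [0.5, -0.6, -5.7]
gripper_width: 51.7
finger_force: 55.0
time_s: 33.35
ee_pos: [506.4, -64.8, 216.1]
orientation: [0.999, -0.035, 0.001, -0.0]
force: [0.6, 0.8, -6.3]
gripper_width: 51.7
finger_force: 55.0
t 33.4 q6 1.31 yaw0 -0.070 tilt 0.002,0.000 | rz 0.000  dx 28.6 dy -0.2 dz 14.1
```

```bash
python3 jog.py '[{"xyz":[0, 0, 8], "aperture":40}, {"xyz":[0, 0, 6], "aperture":40}, {"xyz":[14, 0, 0], "aperture":40}, {"xyz":[14, 0, 0], "aperture":40}, {"aperture":40}]'
python3 jog.py '[{"xyz":[3, 0, 0], "aperture":40}, {"xyz":[3, 0, 0], "aperture":40}, {"aperture":40}]'
python3 jog.py '[{"xyz":[3, 0, 0], "aperture":40}, {"aperture":40}]'
python3 jog.py '[{"xyz":[3, 0, 0], "aperture":40}, {"aperture":40}]'
python3 jog.py '[{"xyz":[3, 0, 0], "aperture":40}, {"aperture":40}]'
python3 jog.py '[{"xyz":[3, 0, 0], "aperture":40}, {"aperture":40}]'
```

```text
time_s: 33.85
ee_pos: [535.7, -66.7, 201.3]
orientation: [0.999, -0.035, 0.001, 0.0]
force: [-0.2, 0.1, -5.6]
gripper_width: 51.7
finger_force: 55.0
time_s: 34.15
ee_pos: [539.8, -67.2, 201.6]
orientation: [0.999, -0.035, -0.0, 0.0]
force: [0.4, -0.2, -6.9]
gripper_width: 51.7
finger_force: 55.0
time_s: 34.35
ee_pos: [543.0, -67.4, 201.9]
orientation: [0.999, -0.035, 0.0, -0.0]
force: [0.0, -0.1, -5.0]
gripper_width: 51.3
finger_force: 55.0
time_s: 34.55
ee_pos: [545.2, -67.7, 201.4]
orientation: [0.999, -0.035, -0.001, 0.0]
force: [-2.3, 0.6, -4.9]
gripper_width: 51.7
finger_force: 55.0
time_s: 34.75
ee_pos: [547.3, -68.0, 201.1]
orientation: [0.999, -0.035, -0.003, 0.0]
force: [-5.3, 0.7, -3.9]
gripper_width: 51.7
finger_force: 55.0
time_s: 34.95
ee_pos: [550.1, -68.3, 201.0]
orientation: [0.999, -0.035, -0.003, 0.0]
force: [-5.0, 1.2, -4.9]
gripper_width: 51.6
finger_force: 55.0
```

```bash
python3 jog.py '[{"xyz":[2, 0, 0], "aperture":40}, {"aperture":40}]'
python3 jog.py '[{"xyz":[2, 0, 0], "aperture":40}, {"aperture":40}]'
python3 jog.py '[{"xyz":[2, 0, 0], "aperture":40}, {"aperture":40}]'
python3 jog.py '[{"xyz":[2, 0, 0], "aperture":40}, {"aperture":40}]'
python3 jog.py '[{"xyz":[2, 0, 0], "aperture":40}, {"aperture":40}]'
```

```text
time_s: 35.15
ee_pos: [552.0, -68.4, 201.0]
orientation: [0.999, -0.035, -0.003, 0.0]
force: [-5.8, 0.5, -4.0]
gripper_width: 51.6
finger_force: 55.0
time_s: 35.35
ee_pos: [553.4, -68.6, 200.8]
orientation: [0.999, -0.035, -0.004, 0.0]
force: [-7.1, 1.4, -3.2]
gripper_width: 51.4
finger_force: 55.0
time_s: 35.55
ee_pos: [554.1, -68.8, 200.3]
orientation: [0.999, -0.036, -0.006, 0.0]
force: [-10.4, 2.3, -1.3]
gripper_width: 51.6
finger_force: 55.0
time_s: 35.75
ee_pos: [554.9, -69.0, 199.8]
orientation: [0.999, -0.036, -0.008, 0.001]
force: [-13.1, 2.7, -0.5]
gripper_width: 51.6
finger_force: 55.0
time_s: 35.95
ee_pos: [555.9, -69.1, 199.3]
orientation: [0.999, -0.036, -0.01, 0.001]
force: [-15.0, 3.8, -0.7]
gripper_width: 51.5
finger_force: 55.0
```

```bash
python3 jog.py '[{"xyz":[-10, 0, 0], "aperture":40}, {"xyz":[-25, 0, 0], "aperture":40}, {"xyz":[-20, 0, -30], "aperture":40}, {"xyz":[0, 0, -40], "aperture":40}, {"xyz":[0, 0, -25], "aperture":40}]'
python3 jog.py '[{"rotvec":[0, 0, -0.14], "aperture":40}, {"rotvec":[0, 0, -0.138], "aperture":40}, {"aperture":40}]'
python3 -c "
from h import *
go(608.3,182.9,302,.208)"
```

```text
time_s: 36.45
ee_pos: [507.4, -64.8, 299.9]
orientation: [0.999, -0.034, 0.003, -0.0]
force: [2.0, 0.1, -5.7]
gripper_width: 51.6
finger_force: 55.0
time_s: 36.75
ee_pos: [507.0, -64.9, 297.4]
orientation: [0.995, 0.104, 0.001, -0.0]
force: [-0.1, -0.2, -5.7]
gripper_width: 51.5
finger_force: 55.0
t 36.8 q6 1.59 yaw0 0.208 tilt 0.002,0.000 | rz 0.000  dx 150.3 dy -221.5 dz -4.6
```

```bash
python3 jog.py '[{"xyz":[25, -37, 0], "aperture":40}, {"xyz":[25, -37, 0], "aperture":40}, {"xyz":[25, -37, 0], "aperture":40}, {"xyz":[25, -37, 0], "aperture":40}, {"xyz":[25, -37, 0], "aperture":40}]'
python3 jog.py '[{"xyz":[25, -36.5, 0], "aperture":40}, {"xyz":[0, 0, 20], "aperture":40}, {"xyz":[0, 0, 20], "aperture":40}, {"aperture":40}, {"aperture":40}]'
python3 - <<'E'
from h import *
import pickle
go(608.3,182.9,209,.208)
c=wcam(); im=bot.capture("wrist"); pickle.dump(c,open("w7.pkl","wb"))
cv2.imwrite("pics/w7.png",im[:,:,::-1])
E
```

```text
time_s: 37.25
ee_pos: [591.5, 143.7, 296.5]
orientation: [0.995, 0.102, 0.0, -0.0]
force: [0.4, -0.4, -6.2]
gripper_width: 51.4
finger_force: 55.0
time_s: 37.75
ee_pos: [608.1, 182.7, 256.4]
orientation: [0.995, 0.103, -0.0, 0.0]
force: [0.2, 0.3, -4.9]
gripper_width: 51.8
finger_force: 55.0
t 37.8 q6 1.23 yaw0 0.207 tilt -0.000,-0.001 | rz -0.001  dx 0.2 dy -0.1 dz 47.4
```

View pics/w7.png

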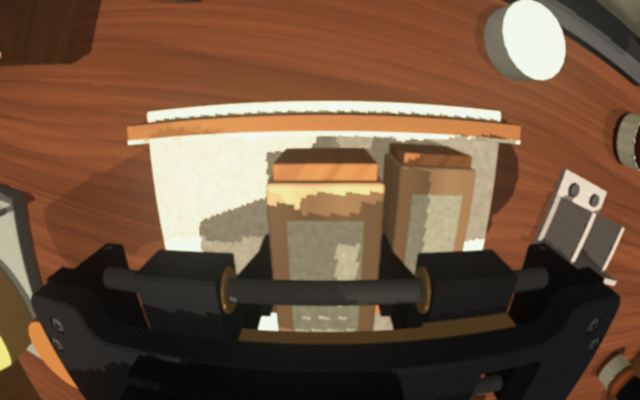

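Case B is square to the fence and case A lies beside it with clearance. I'll lower it now.

```bash
python3 jog.py '[{"xyz":[0, 0, 15], "aperture":40}, {"xyz":[0, 0, 10], "aperture":40}, {"aperture":40}]'
python3 jog.py '[{"xyz":[0, 0, 8], "aperture":40}, {"xyz":[0, 0, 6], "aperture":40}, {"aperture":40}]'
python3 jog.py '[{"xyz":[0, 0, 3], "aperture":40}, {"aperture":40}]'
python3 -c "
from h import *
go(608.3,182.9,207,.208)"
```

```text
time_s: 38.1
ee_pos: [607.4, 182.2, 230.9]
orientation: [0.995, 0.103, -0.001, 0.0]
force: [-0.6, 0.9, -5.5]
gripper_width: 51.8
finger_force: 55.0
time_s: 38.4
ee_pos: [607.5, 182.6, 216.8]
orientation: [0.995, 0.104, -0.001, 0.0]
force: [-0.7, -0.0, -6.0]
gripper_width: 51.5
finger_force: 55.0
time_s: 38.6
ee_pos: [607.8, 182.8, 214.5]
orientation: [0.995, 0.104, -0.0, 0.0]
force: [-0.2, -0.4, -5.9]
gripper_width: 51.7
finger_force: 55.0
t 38.6 q6 1.23 yaw0 0.208 tilt -0.000,-0.000 | rz 0.000  dx 0.5 dy 0.0 dz 7.5
```

```bash
python3 jog.py '[{"xyz":[0, 0, 3], "aperture":40}, {"aperture":40}]'
python3 jog.py '[{"xyz":[0, 0, 2], "aperture":40}, {"aperture":40}]'
python3 jog.py '[{"xyz":[0, 0, 1.5], "aperture":40}, {"aperture":40}]'
python3 jog.py '[{"xyz":[0, 0, 1], "aperture":40}, {"aperture":40}]'
python3 jog.py '[{"xyz":[0, 0, 1], "aperture":40}, {"aperture":40}]'
```

```text
time_s: 38.8
ee_pos: [607.7, 182.8, 211.5]
orientation: [0.995, 0.104, -0.0, 0.0]
force: [0.3, 0.9, -6.1]
gripper_width: 51.3
finger_force: 55.0
time_s: 39.0
ee_pos: [607.7, 182.8, 209.5]
orientation: [0.995, 0.104, -0.0, 0.0]
force: [0.3, -0.2, -5.6]
gripper_width: 51.5
finger_force: 55.0
time_s: 39.2
ee_pos: [607.8, 182.8, 208.1]
orientation: [0.995, 0.104, -0.0, 0.0]
force: [-0.2, 0.6, -5.8]
gripper_width: 51.9
finger_force: 55.0
time_s: 39.4
ee_pos: [607.9, 182.8, 207.3]
orientation: [0.995, 0.104, 0.0, -0.0]
force: [0.4, -0.4, -5.9]
gripper_width: 51.7
finger_force: 55.0
time_s: 39.6
ee_pos: [608.0, 182.9, 207.0]
orientation: [0.995, 0.104, 0.0, -0.0]
force: [-1.2, 0.1, -1.2]
gripper_width: 51.7
finger_force: 55.0
```

```bash
python3 jog.py '[{"xyz":[0, 0, 0.5], "aperture":40}, {"aperture":67}, {"aperture":67}, {"aperture":67}, {"aperture":67}]'
python3 jog.py '[{"xyz":[0, 0, -20], "aperture":67}, {"xyz":[0, 0, -45], "aperture":67}, {"xyz":[0, 0, -50], "aperture":67}, {"xyz":[0, 0, -50], "aperture":67}, {"aperture":50}]'
python3 - <<'E'
from h import *
go(434.5,146,370,.208)
E
```

```text
time_s: 40.1
ee_pos: [608.3, 183.4, 206.2]
orientation: [0.995, 0.104, 0.001, -0.001]
force: [-0.8, 1.9, 1.2]
gripper_width: 65.9
finger_force: 1.4
time_s: 40.6
ee_pos: [609.4, 183.1, 380.0]
orientation: [0.994, 0.105, 0.008, -0.002]
force: [1.3, 0.2, 0.5]
gripper_width: 63.8
finger_force: 0.0
t 40.6 q6 1.23 yaw0 0.209 tilt 0.016,0.006 | rz 0.001  dx -178.8 dy 0.2 dz 10.0
```

```bash
python3 jog.py '[{"xyz":[-45, 0, 0], "aperture":50}, {"xyz":[-45, 0, 0], "aperture":50}, {"xyz":[-45, 0, 0], "aperture":50}, {"xyz":[-43.5, 0, 0], "aperture":50}, {"aperture":50}]'
python3 jog.py '[{"aperture":50}, {"aperture":50}]'
python3 - <<'E'
from h import *
import pickle
c=wcam(); im=bot.capture("wrist"); pickle.dump(c,open("w8.pkl","wb"))
cv2.imwrite("pics/w8.png",im[:,:,::-1])
go(434.5,146,244,.208)
E
```

```text
time_s: 41.1
ee_pos: [428.6, 143.5, 370.2]
orientation: [0.995, 0.104, -0.002, 0.0]
force: [0.4, 0.8, 0.6]
gripper_width: 50.2
finger_force: 0.0
time_s: 41.3
ee_pos: [434.0, 146.3, 371.1]
orientation: [0.995, 0.104, 0.001, -0.0]
force: [-0.3, 1.1, -0.3]
gripper_width: 50.2
finger_force: 0.0
t 41.4 q6 1.10 yaw0 0.208 tilt 0.001,0.000 | rz -0.000  dx 0.2 dy 0.4 dz 126.8
```

View pics/w8.png

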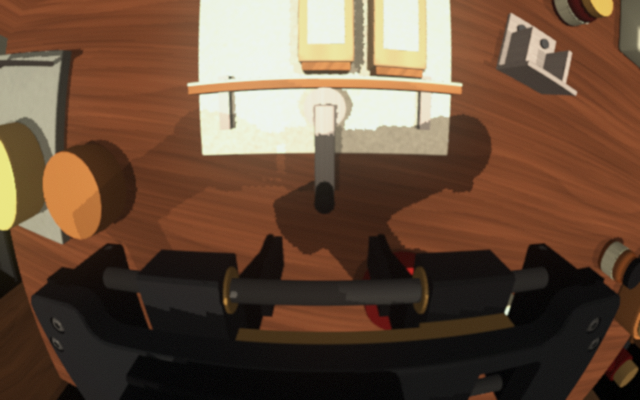

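Both cases lie flat, parallel and side by side between fence and jaw. The handle is at (324,200), between the fingers. Now I'll close the cam.

```bash
python3 jog.py '[{"xyz":[0, 0, 40], "aperture":50}, {"xyz":[0, 0, 40], "aperture":50}, {"xyz":[0, 0, 35], "aperture":50}, {"xyz":[0, 0, 10], "aperture":50}, {"aperture":50}]'
python3 jog.py '[{"aperture":10}, {"aperture":10}, {"aperture":10}, {"aperture":10}, {"aperture":10}]' 12
python3 jog.py '[{"aperture":10}, {"aperture":10}, {"aperture":10}, {"aperture":10}]' 40
python3 -c "
from h import *
go(434.5,146,244,.208)"
```

```text
time_s: 41.85
ee_pos: [433.8, 146.0, 244.4]
orientation: [0.995, 0.104, -0.002, 0.001]
force: [-0.7, -0.9, 1.1]
gripper_width: 50.0
finger_force: 0.0
time_s: 42.35
ee_pos: [433.2, 146.4, 246.5]
orientation: [0.995, 0.104, 0.001, -0.001]
force: [-10.5, 15.6, 4.9]
gripper_width: 17.9
finger_force: 8.7
time_s: 42.75
ee_pos: [433.1, 146.8, 246.4]
orientation: [0.995, 0.104, 0.001, -0.001]
force: [-4.2, 4.5, 2.9]
gripper_width: 16.7
finger_force: 40.0
t 42.8 q6 1.10 yaw0 0.209 tilt 0.001,0.002 | rz 0.001  dx 1.2 dy 1.0 dz 2.4
```

```bash
python3 jog.py '[{"rotvec":[0, 0, 0.07], "xyz":[0.2, -5.2, 0], "aperture":10}, {"rotvec":[0, 0, 0.14], "xyz":[0.73, -10.5, 0], "aperture":10}, {"rotvec":[0, 0, 0.14], "xyz":[0.73, -10.5, 0], "aperture":10}, {"rotvec":[0, 0, 0.14], "xyz":[0.73, -10.5, 0], "aperture":10}, {"aperture":10}]'
python3 jog.py '[{"rotvec":[0, 0, 0.14], "xyz":[0.73, -10.5, 0], "aperture":10}, {"rotvec":[0, 0, 0.14], "xyz":[0.73, -10.5, 0], "aperture":10}, {"rotvec":[0, 0, 0.14], "xyz":[0.73, -10.5, 0], "aperture":10}, {"rotvec":[0, 0, 0.14], "xyz":[0.73, -10.5, 0], "aperture":10}, {"aperture":10}]'
python3 -c "
from h import *
go(490.6+1.5,234.5,246,.208-np.pi/2)"
```

```text
time_s: 43.25
ee_pos: [434.7, 183.4, 246.4]
orientation: [0.99, -0.14, 0.0, -0.001]
force: [-3.9, 4.4, 4.1]
gripper_width: 16.5
finger_force: 40.0
time_s: 43.75
ee_pos: [457.1, 218.5, 246.4]
orientation: [0.913, -0.408, 0.0, -0.001]
force: [-2.9, 2.5, 3.5]
gripper_width: 17.1
finger_force: 40.0
t 43.8 q6 -0.04 yaw0 -0.840 tilt 0.001,0.002 | rz 0.522  dx -8.5 dy -37.6 dz 0.4
```

```bash
python3 jog.py '[{"rotvec":[0, 0, 0.13], "xyz":[0.63, -9.7, 0], "aperture":10}, {"rotvec":[0, 0, 0.13], "xyz":[0.63, -9.7, 0], "aperture":10}, {"rotvec":[0, 0, 0.13], "xyz":[0.63, -9.7, 0], "aperture":10}, {"rotvec":[0, 0, 0.13], "xyz":[0.63, -9.7, 0], "aperture":10}, {"aperture":10}]'
python3 -c "
from h import *
go(490.6+1.5,234.5,246,.208-np.pi/2)"
```

```text
time_s: 44.25
ee_pos: [491.0, 235.4, 246.4]
orientation: [0.777, -0.629, -0.0, -0.0]
force: [-4.5, 2.6, 5.3]
gripper_width: 16.6
finger_force: 40.0
t 44.2 q6 -0.53 yaw0 -1.360 tilt -0.000,0.001 | rz 0.002  dx 1.1 dy -0.9 dz 0.4
```

Almost at the end of travel. I'll push on until the limit is felt.

```bash
python3 jog.py '[{"xyz":[0, -1.5, 0], "aperture":10}, {"aperture":10}]'
python3 jog.py '[{"xyz":[0, -1.5, 0], "aperture":10}, {"aperture":10}]'
python3 jog.py '[{"xyz":[0, -1.5, 0], "aperture":10}, {"aperture":10}]'
python3 jog.py '[{"xyz":[0, -1.5, 0], "aperture":10}, {"aperture":10}]'
```

```text
time_s: 44.45
ee_pos: [491.3, 235.4, 246.4]
orientation: [0.778, -0.628, -0.001, 0.0]
force: [-8.1, 3.7, 6.2]
gripper_width: 16.9
finger_force: 40.0
time_s: 44.65
ee_pos: [491.9, 235.6, 246.4]
orientation: [0.778, -0.628, -0.002, 0.002]
force: [-11.9, 4.5, 10.7]
gripper_width: 17.0
finger_force: 40.0
time_s: 44.85
ee_pos: [492.4, 235.7, 246.4]
orientation: [0.778, -0.628, -0.002, 0.003]
force: [-16.2, 5.0, 13.5]
gripper_width: 16.9
finger_force: 40.0
time_s: 45.05
ee_pos: [492.9, 235.8, 246.3]
orientation: [0.778, -0.629, -0.003, 0.004]
force: [-20.3, 5.1, 16.8]
gripper_width: 16.8
finger_force: 40.1
```

```bash
python3 jog.py '[{"xyz":[0, -2, 0], "aperture":10}, {"aperture":10}]'
python3 jog.py '[{"xyz":[0, -2, 0], "aperture":10}, {"aperture":10}]'
python3 jog.py '[{"aperture":50}, {"aperture":50}, {"aperture":50}, {"xyz":[0, 0, -30], "aperture":60}]'
python3 jog.py '[{"xyz":[0, 0, -40], "aperture":60}, {"xyz":[0, 0, -40], "aperture":60}, {"xyz":[0, 0, -40], "aperture":60}, {"aperture":60}]'
python3 -c "
from h import *
s=bot.state(); print(s['ee_pos']); go(380,330,400)"
```

```text
time_s: 45.25
ee_pos: [493.7, 236.0, 246.2]
orientation: [0.777, -0.629, -0.004, 0.006]
force: [-26.2, 7.2, 20.4]
gripper_width: 17.3
finger_force: 40.1
time_s: 45.45
ee_pos: [494.4, 236.2, 246.1]
orientation: [0.777, -0.629, -0.005, 0.008]
force: [-32.1, 8.0, 23.5]
gripper_width: 16.9
finger_force: 40.1
time_s: 45.85
ee_pos: [499.4, 235.9, 272.4]
orientation: [0.778, -0.629, -0.001, 0.004]
force: [0.1, 0.6, -0.3]
gripper_width: 41.1
finger_force: 0.0
time_s: 46.25
ee_pos: [502.0, 237.2, 402.4]
orientation: [0.778, -0.628, 0.002, -0.007]
force: [0.0, -0.1, -0.5]
gripper_width: 59.2
finger_force: 0.0
[501.97826674 237.22307718 402.4398812 ]
t 46.2 q6 -0.52 yaw0 -1.358 tilt 0.012,0.008 | rz -0.000  dx -116.4 dy 99.6 dz 2.4
```

```bash
python3 jog.py '[{"xyz":[-45, 20, 0], "aperture":60}, {"xyz":[-45, 20, 0], "aperture":60}, {"xyz":[-45, 20, 0], "aperture":60}, {"xyz":[-45, 20, 0], "aperture":60}, {"xyz":[-45, 20, 0], "aperture":60}]'
python3 jog.py '[{"xyz":[-20, 30, 0], "aperture":60}, {"xyz":[-20, 30, 0], "aperture":60}, {"aperture":60}]'
python3 - <<'E'
from h import *
im=bot.capture("top"); crop(im,140,120,460,290,2.4,"t9")
E
```

```text
time_s: 46.75
ee_pos: [355.1, 437.3, 395.5]
orientation: [0.778, -0.629, -0.0, -0.0]
force: [0.4, 1.1, 0.1]
gripper_width: 59.8
finger_force: 0.0
time_s: 47.05
ee_pos: [286.5, 464.2, 395.2]
orientation: [0.779, -0.627, -0.0, 0.0]
force: [0.4, -0.2, 1.3]
gripper_width: 60.4
finger_force: 0.0
```

View pics/t9.png

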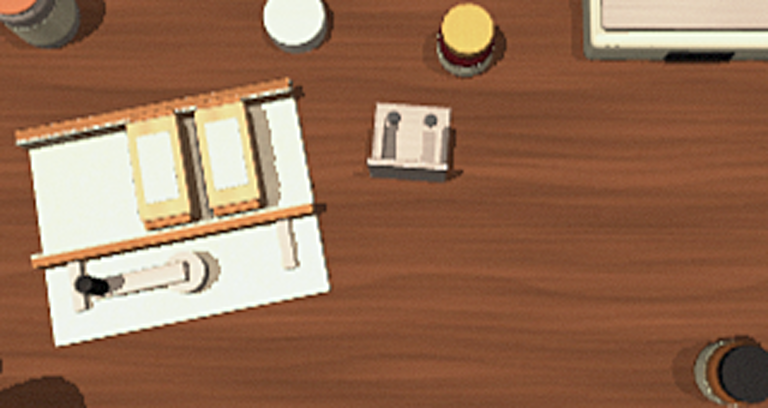

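The lever lies parallel to the jaw, so it's fully closed. Both closed cases are tight against the fence, the jars are standing, and the arm is clear.

```bash
python3 -c "
from cell import bot
print(bot.sign_off())"
```

```text
the job is handed in; nothing more can be done
None
```

I opened the clamp, pressed both ends of the two cases present home, laid them side by side and closed the cam to its limit. Both jars are still standing, and I handed the job in at about 47 s; no verdict came back.

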